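Load the roller nests and knock the lock pin down

ROBOT

A 7-joint arm with a two-finger parallel gripper is mounted at the origin on the work surface. World frame = base frame: x ahead of the robot, y to its left, z up, the work surface at z = 0. Lengths are in m, angles in rad, forces in N, time in s.
With the tool pointing down it reaches from about 0.4 to 0.925 m from the base axis. Payload 4.1 kg.
Tool frame: the origin (TCP) lies at the very end of the fingers, on their centre line; the grasp point (between the pads) lies 19 mm behind it; z points along the fingers, y is the line along which they close (so a half turn about z gives the same grasp; the last joint's range is limited). The gripper opens to 85 mm and grips with 20 to 120 N. Pads are 22 mm wide; open, the fingers measure 114 mm over their backs; the gripper's body (76 mm by 85 mm) begins 54 mm behind the grasp point. The pads swing forward as they close: fully open they stand 13 mm farther back than shut.
Start: joints at [1.215, 0.398, 0.045, 1.537, -0.019, 1.207, -0.051], TCP at [0.165, -0.629, 0.231] pointing down, gripper open.
Joint ranges: [-2.82, 2.82], [-0.49, 2.23], [-1.37, 1.46], [0, 2.46], [-1.36, 4.5], [0.23, 2], [-2.94, 2.94]. Speed limits (rad/s): [2.57, 2.57, 3.14, 3.14, 3.14, 3.14, 3.14].

INTERFACE

Orientations are given as a rotation vector (axis times angle).
In Python, from rig import env, imaging, workorder gives the robot as it stands. The module is installed in compiled form; this text tells all that it offers.
- The arm moves only by the tool step_arm, never from a script. Its argument "plan" is a list of rows, each an object of numbers: "gripper": the opening, from -1 (shut) to 1 (fully open); "x", "y", "z": the shift along the tool's x, y, z each as a share of 0.2 m, from -1 to 1; "spin": the turn about the tool's z as a share of 45 degrees, from -1 to 1. A call has 1 to 5 rows; each row is the pose to reach, as a shift and turn from the pose commanded when the call began, along the tool's axes at that moment; what a row does not reach only later rows make up. A row lasts 1/8 s, in which the tool goes at most 62.5 mm and 10.7 degrees, less where a joint would pass 70% of its speed; a pose out of reach is approached as far as the arm can. A call with a number of a shift or a turn outside -1 to 1 is refused whole. A call with a gripper value outside its range is refused whole. The fingers move at their own pace and stop on an object; "force" is the grip in N (left out, the last holds). Time passes only in rows, so rows that repeat a pose let the fingers close. It gives the time, the measured TCP pose, the force, the opening and the grip force at its end, in the units of the state.
- env.read_state(): the state, without advancing time (a new reading comes with each control period).
- imaging.snapshot(name): name is "scene" or "top" or "wrist"; returns the picture (400x640x3 uint8, red, green, blue); there is no depth.
- imaging.camera_info(name): a dict with "camera_matrix" (3x3 intrinsics, pixels), "distortion" ([k1, k2, p1, p2, k3] as OpenCV has them; the pictures are not rectified), "R" (3x3) and "t" (3): a world point X has camera coordinates R X + t. Camera axes: x right, y down, z forward; pixel columns grow to the right and rows downward; lengths in m; the calibration is good to about 2 mm. A picture is of the moment at which its call begins: read the wrist's pose just before it. camera_info takes no time and is no camera call; for the wrist camera it gives the pose at the moment of the call.
- workorder.close_job(): hands the job in; it is judged then, once.
The state is a dict: "clock": time; "qpos": joint angles; "qvel": joint speeds; "tau": joint torques, N m; "ee_pos": TCP position; "tcp_rot": TCP orientation; "force": force on the tool from outside, world axes, zero at the start; "moment": the same for the moment, N m; "opening": finger opening in m; "grasp_force": force on a finger pad.
Only numpy, scipy, OpenCV 4.12 (cv2) and the standard library are available. Lean on these libraries where they do the work, as an engineer would, in place of code of your own. Each camera call takes 0.05 s, during which the arm holds its last target. There are 200 camera calls.

TASK

At the measuring-microscope bench, take the two steel rollers out of their black rests and lower one into each of the two empty blue nests, lying fully home in the pocket, without letting them drop more than a centimetre; leave the roller that is already loaded where it is. Only then drive the red lock pin all the way down with the head of the mallet, never with the gripper or a roller, and stand the mallet upright on its white face on the table again, clear of the nest rail. Do not disturb the ring gauge, jar and bottle standing around them.

Things in the scene. Friction and masses are not known exactly. Their poses are not given: they have to be found in the camera images.
- roller_a: plain steel cylinder 40 mm diameter, 80 mm long, about 0.45 kg, lying on its side; body x runs along its axis (the body's origin is on its surface and turns with it: use the centre point). Starts in rest_a
- roller_a_center (a point): centre of roller_a, on its axis, at mid-length
- roller_b: plain steel cylinder 40 mm diameter, 80 mm long, about 0.45 kg, lying on its side; body x runs along its axis (the body's origin is on its surface and turns with it: use the centre point). Starts in rest_b
- roller_b_center (a point): centre of roller_b
- roller_c_center (a point): centre of the third, identical roller, which already lies in nest_c and stays there
- rest_a: black plastic rest 90 x 60 mm: base plate 8 mm thick with two 5 mm high ribs along x that stop the roller rolling away (roller axis 28 mm above the table); fixed; origin at the centre of its underside, x along the roller
- rest_b: black plastic rest 90 x 60 mm: base plate 8 mm thick with two 5 mm high ribs along x that stop the roller rolling away (roller axis 28 mm above the table); fixed; origin at the centre of its underside, x along the roller
- nest_a: blue nest block 118 x 77 x 18 mm fixed on the dark rail plate (plate 12 mm thick; nest top 30 mm above the table), with one rectangular pocket 85 mm (block's x) x 39 mm (block's y), 11 mm deep, in the middle of its top; origin at the centre of its underside, z up. A roller lying home in the pocket has its axis 9 mm above the nest top and 29 mm of it stands proud. Empty at the start
- nest_a_hole0 (a point): centre of the mouth of nest_a's pocket, at the nest's top face; axes as the nest
- nest_b: blue nest block 118 x 77 x 18 mm fixed on the dark rail plate (plate 12 mm thick; nest top 30 mm above the table), with one rectangular pocket 85 mm (block's x) x 39 mm (block's y), 11 mm deep, in the middle of its top; origin at the centre of its underside, z up. A roller lying home in the pocket has its axis 9 mm above the nest top and 29 mm of it stands proud. Empty at the start
- nest_b_hole0 (a point): centre of the mouth of nest_b's pocket
- nest_c: nest like nest_a, already holding the third roller. The three nests and the aluminium lock block (same outer size) stand in a row along their y, 80 mm apart, in any order, on a dark steel rail plate 145 x 340 x 12 mm
- lock_pin (a joint): travel of the red lock pin into the aluminium lock block, in m: about 0 to 0.003 at the start (up), 0.014 fully down. It slides straight down, takes about 7 to 8 N, and stays where it is left
- lock_pin_top (a point): centre of the pin's round red top, 26 mm diameter; up, it stands 20 mm above the block's top (50 mm above the table); fully down, 6 mm above it
- mallet: mallet standing on its white face: upright head 80 mm tall: dark steel middle 40 (x) x 38 (y) mm from 18 to 62 mm height, round 38 mm faces below (white) and above (orange); wooden handle 22 mm diameter, 130 mm long level, axis 40 mm up, leaving the head to +x (x = 20 to 150 mm). 0.3 kg. Origin at the centre of the white face, z up. The head can be gripped across y from above
- ring_gauge: bystander: steel ring 68 mm diameter, 22 mm high, flat on the table; origin centre of underside
- jar: bystander: amber jar 56 mm diameter, 75 mm tall; origin centre of underside
- cleaner: bystander: blue bottle 60 mm diameter, 150 mm tall; origin centre of underside

How it is judged:
On the way, in this order (a step that is already met when the one before it is completed fails the run):
1. both loose rollers lie home in the two empty nests, let go, while the lock pin is still up ((((horizontal distance between roller_a_center and nest_a_hole0 below 0.006 m and z of roller_a_center in the frame of nest_a_hole0 below 0.0115 m and angle between the x axis of roller_a and the x axis of nest_a, either way round below 0.1 rad) and (horizontal distance between roller_b_center and nest_b_hole0 below 0.006 m and z of roller_b_center in the frame of nest_b_hole0 below 0.0115 m and angle between the x axis of roller_b and the x axis of nest_b, either way round below 0.1 rad)) or ((horizontal distance between roller_a_center and nest_b_hole0 below 0.006 m and z of roller_a_center in the frame of nest_b_hole0 below 0.0115 m and angle between the x axis of roller_a and the x axis of nest_b, either way round below 0.1 rad) and (horizontal distance between roller_b_center and nest_a_hole0 below 0.006 m and z of roller_b_center in the frame of nest_a_hole0 below 0.0115 m and angle between the x axis of roller_b and the x axis of nest_a, either way round below 0.1 rad))) and contact force between the fingers and roller_a below 0.1 N and contact force between the fingers and roller_b below 0.1 N and value of joint lock_pin below 0.006 m), for 0.2 s.
2. the lock pin is driven down (value of joint lock_pin above 0.0115 m), for 0.1 s.
At the end, for the whole second after the job is handed in: A roller lies home in every nest (centre within 6 mm, axis within 0.1 rad, at most 2.5 mm high), the third still in its own; the lock pin is at least 11.5 of its 14 mm down; the mallet rests upright (within 0.1 rad), white face on the table ((((horizontal distance between roller_a_center and nest_a_hole0 below 0.006 m and z of roller_a_center in the frame of nest_a_hole0 below 0.0115 m and angle between the x axis of roller_a and the x axis of nest_a, either way round below 0.1 rad) and (horizontal distance between roller_b_center and nest_b_hole0 below 0.006 m and z of roller_b_center in the frame of nest_b_hole0 below 0.0115 m and angle between the x axis of roller_b and the x axis of nest_b, either way round below 0.1 rad)) or ((horizontal distance between roller_a_center and nest_b_hole0 below 0.006 m and z of roller_a_center in the frame of nest_b_hole0 below 0.0115 m and angle between the x axis of roller_a and the x axis of nest_b, either way round below 0.1 rad) and (horizontal distance between roller_b_center and nest_a_hole0 below 0.006 m and z of roller_b_center in the frame of nest_a_hole0 below 0.0115 m and angle between the x axis of roller_b and the x axis of nest_a, either way round below 0.1 rad))) and horizontal distance between roller_c_center and nest_c_hole0 below 0.006 m and z of roller_c_center in the frame of nest_c_hole0 below 0.0115 m and angle between the x axis of roller_c and the x axis of nest_c, either way round below 0.1 rad and value of joint lock_pin above 0.0115 m and angle between mallet's own z axis and vertical below 0.1 rad and height (world z) of mallet below 0.006 m and linear speed of each of roller_a, roller_b, mallet below 0.02 m/s); the robot touches nothing.
It fails at once if the gripper or arm pushes the lock pin (contact force between any of the fingers, the arm and lock_pin above 0.5 N).
It fails at once if a roller pushes the lock pin (contact force between any of roller_a, roller_b, roller_c and lock_pin above 0.5 N).
It fails at once if a roller falls freely by more than about 13 mm ((linear speed of roller_a above 0.5 m/s and contact force between the fingers and roller_a below 0.1 N) or (linear speed of roller_b above 0.5 m/s and contact force between the fingers and roller_b below 0.1 N)).
It fails at once if the roller already loaded is moved by more than 10 mm (distance of roller_c_center from where it was at the start of the episode above 0.01 m).
It fails at once if a bystander is moved by more than 30 mm (distance of any of ring_gauge, jar, cleaner from where it was at the start of the episode above 0.03 m).
It also fails if it takes over 72 s, if anything falls off the work surface, if the arm or the gripper's body presses on something with over 40 N, if the wrist force passes 120 N, or if a joint passes its speed limit or range.

## Working session

There is one attempt and no reset: what is moved stays moved. The work goes in short steps, Python scripts to look and compute and a tool call to move; the robot and the scene stay as the last step left them, time stands still between calls to the robot, and variables do not carry over. Pictures are saved under pics/ and viewed, at most 15 in all, crops included, and the job is handed in when it is done.

Besides the shell and the picture viewer there is one more tool, called after ">>>" as name(argument=value, ...) on one line, values as JSON. step_arm: Moves the arm, as the interface text tells. Shift numbers are shares of 0.2 m and turn numbers shares of 45 degrees, none past 1 either way. Its arguments: {"type":"object","properties":{"plan":{"type":"array"},"force":{"type":"number"}},"required":["plan"]}

```bash
mkdir -p pics
python3 - <<'E'
from rig import env, imaging
import cv2, numpy as np
s=env.read_state(); print(s)
for n in ["scene","top","wrist"]:
    c=imaging.camera_info(n); print(n,{k:np.round(v,4).tolist() for k,v in c.items()})
    im=imaging.snapshot(n); cv2.imwrite(f"pics/{n}0.png",im[:,:,::-1])
E
```

```text
{'clock': 0.0, 'qpos': array([ 1.21497205,  0.39919856,  0.0450265 ,  1.53787559, -0.01871387,
        1.20688243, -0.05068609]), 'qvel': array([-5.38055320e-04, -7.08191907e-04, -6.12479733e-04, -1.73512075e-03,
        1.04480300e-03,  3.56333047e-04,  4.69487870e-05]), 'tau': array([-9.95339406e-05, -4.75118995e+01,  1.36501931e+00, -2.54220021e+01,
        1.18297711e-02,  9.34776908e-03,  1.11244569e-05]), 'ee_pos': array([ 0.16497705, -0.62806629,  0.23026102]), 'tcp_rot': array([-3.11380874e+00, -4.02265705e-01,  5.75287078e-04]), 'force': array([-0.47075952, -0.17816352, -0.1801288 ]), 'moment': array([-9.32744508e-03,  7.67862682e-02, -3.70269887e-05]), 'grasp_force': 0.0, 'opening': 0.08542467981130451}
scene {'camera_matrix': [[395.0598, 0.0, 318.5062], [0.0, 395.0598, 196.7191], [0.0, 0.0, 1.0]], 'distortion': [-0.064, 0.0, 0.0, 0.0, 0.0], 'R': [[0.5202, 0.854, 0.0137], [0.6274, -0.3712, -0.6845], [-0.5795, 0.3646, -0.7288]], 't': [-0.3584, -0.275, 1.4698]}
top {'camera_matrix': [[371.3039, 0.0, 317.9854], [0.0, 371.3039, 200.1503], [0.0, 0.0, 1.0]], 'distortion': [0.0223, 0.0, 0.0, 0.0, 0.0], 'R': [[0.0018, -1.0, 0.0058], [-0.9901, -0.0026, -0.1402], [0.1402, -0.0055, -0.9901]], 't': [0.0818, 0.5575, 0.9667]}
wrist {'camera_matrix': [[283.385, 0.0, 321.2282], [0.0, 283.385, 200.6753], [0.0, 0.0, 1.0]], 'distortion': [-0.0139, 0.0, 0.0, 0.0, 0.0], 'R': [[0.2557, -0.9667, -0.0019], [-0.9269, -0.2457, 0.2838], [-0.2748, -0.0709, -0.9589]], 't': [-0.6496, -0.038, 0.3788]}
```

View pics/top0.png

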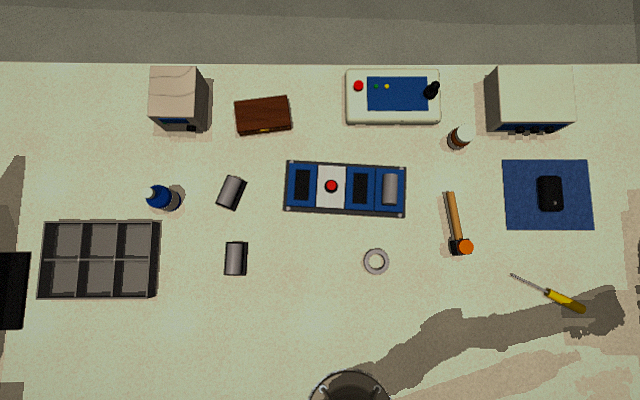

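View pics/scene0.png

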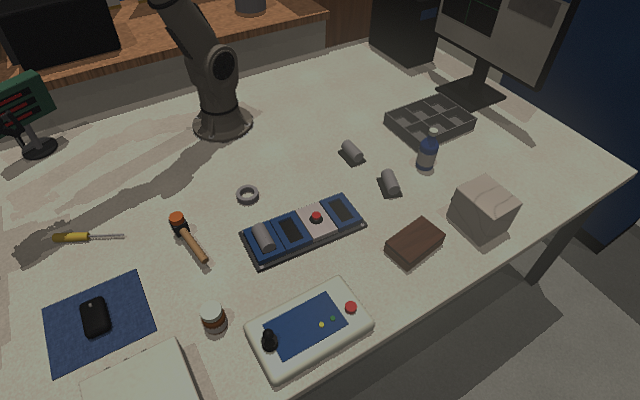

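The top view shows the rail at (285–405, 160–217). In order from the left it holds an empty nest at (302,185), the lock with its red pin at (331,186), an empty nest at (360,188), and the loaded nest at (390,189). The loose rollers are at (231,192) and (235,258), the mallet head is at (462,246), and the ring, jar and bottle are at (376,261), (458,138) and (163,197). The scene view shows the same layout from the far side.

```bash
cat > h.py <<'E'
from rig import env, imaging
import cv2, numpy as np
def ray(px,z,c):
    "pixels -> world points on the plane z"
    px=np.asarray(px,float).reshape(-1,1,2)
    n=cv2.undistortPoints(px,np.array(c["camera_matrix"]),np.array(c["distortion"])).reshape(-1,2)
    R=np.array(c["R"]);t=np.array(c["t"]);C=-R.T@t
    d=np.c_[n,np.ones(len(n))]@R
    return C+d*((z-C[2])/d[:,2])[:,None]
def proj(P,c):
    R=np.array(c["R"]);p,_=cv2.projectPoints(np.asarray(P,float).reshape(-1,1,3),cv2.Rodrigues(R)[0],np.array(c["t"]),np.array(c["camera_matrix"]),np.array(c["distortion"]))
    return p.reshape(-1,2)
def blobs(mask,amin=30):
    cs,_=cv2.findContours(mask.astype(np.uint8),cv2.RETR_EXTERNAL,cv2.CHAIN_APPROX_NONE)
    return [k for k in cs if cv2.contourArea(k)>amin]
def hsv(im): return cv2.cvtColor(im,cv2.COLOR_RGB2HSV).astype(int)
def shot(n):
    c=imaging.camera_info(n); return imaging.snapshot(n),c
def rect(k,z,c):
    "min-area rectangle of a contour on plane z: centre, sizes, angle of long side (deg)"
    P=ray(k.reshape(-1,2),z,c)[:,:2]
    (x,y),(w,h),a=cv2.minAreaRect((P*1000).astype(np.float32))
    if w<h: w,h,a=h,w,a+90
    return np.round([x,y,w,h,(a+90)%180-90],1)
E
python3 - <<'E'
from h import *
im=cv2.imread("pics/top0.png")[:,:,::-1].copy(); c=imaging.camera_info("top")
H=hsv(im); h,s,v=H[...,0],H[...,1],H[...,2]
box=np.zeros(h.shape,bool); box[110:285,140:490]=1
for n,m,z in [("blue",(abs(h-108)<14)&(s>110)&(v>60),.03),("red",((h<6)|(h>174))&(s>150),.05),("orange",(h>6)&(h<18)&(s>170)&(v>160),.08),("wood",(h>8)&(h<22)&(s>90)&(v>90)&(v<230),.04),("dark/grey",(s<80)&(v<150),.03),("grey",(s<60)&(v>70)&(v<165),.03),("black",(v<50),.03)]:
    for k in blobs(m&box,25):
        print(n,cv2.boundingRect(k),rect(k,z,c))
w=imaging.camera_info("wrist");R=np.array(w["R"]);print("wristcam",-R.T@w["t"],R[2])
E
```

```text
blue (146, 185, 23, 23) [569.  518.2  59.8  54.4 -18.8]
blue (345, 166, 59, 46) [591.  -72.  158.1 119.4  86.7]
blue (286, 163, 31, 44) [602.4 128.6 119.6  77.9  -3.4]
red (326, 180, 11, 10) [598.5  48.1  27.   24.6 -89.8]
orange (459, 240, 15, 14) [ 433.3 -294.2   35.1   33.   -46.6]
orange (449, 192, 12, 47) [ 514.5 -270.4  119.7   10.5    7.5]
wood (459, 240, 15, 15) [ 432.7 -310.1   37.6   36.8  -89.8]
wood (446, 191, 17, 49) [ 518.2 -283.7  129.5   20.1    8.5]
dark/grey (363, 248, 26, 27) [ 3.951e+02 -7.100e+01  6.850e+01  6.710e+01  2.000e-01]
dark/grey (223, 241, 26, 35) [402.3 302.7  90.8  61.1  -2. ]
dark/grey (140, 219, 23, 66) [4.205e+02 5.324e+02 1.715e+02 5.880e+01 3.000e-01]
dark/grey (442, 191, 23, 65) [ 494.6 -269.5  176.6   37.9   13.1]
dark/grey (147, 185, 39, 27) [557.4 488.5  96.1  66.6 -47.6]
dark/grey (215, 175, 33, 37) [581.4 321.1  93.5  61.3 -21.4]
dark/grey (282, 160, 125, 59) [591.    9.9 336.4 145.1  86.7]
dark/grey (446, 129, 19, 22) [ 726.1 -293.1   59.8   36.6   32.3]
dark/grey (485, 110, 5, 23) [ 784.8 -391.6   64.7   11.2   -3.3]
dark/grey (344, 110,
[... 428 characters left out ...]
6  84.6  57.5  -1.7]
black (449, 239, 14, 16) [ 4.341e+02 -2.871e+02  3.990e+01  3.510e+01  2.000e-01]
black (148, 222, 12, 63) [416.5 519.3 163.2  20.7   0. ]
black (290, 198, 112, 19) [540.6   7.7 302.6  37.7  86.5]
black (162, 187, 10, 20) [566.7 493.1  52.5  20.3  -5.4]
black (216, 180, 31, 31) [580.  320.4  86.2  57.  -21.6]
black (353, 173, 15, 31) [593.1 -31.5  83.4  37.9  -3.3]
black (294, 170, 16, 30) [602.3 128.1  82.8  38.3  -3. ]
black (308, 162, 80, 6) [658.8   1.4 219.2   5.8  86.9]
black (238, 125, 53, 11) [756.6 233.9 146.6  13.9 -82.1]
black (159, 119, 38, 13) [777.8 474.7 106.1  30.3  74. ]
wristcam [ 0.23501842 -0.61055721  0.37295621] [-0.27474584 -0.07111257 -0.95888358]
```

```bash
cat >> h.py <<'E'
def pose():
    s=env.read_state(); R=cv2.Rodrigues(np.array(s["tcp_rot"]))[0]
    return np.array(s["ee_pos"]),np.degrees(np.arctan2(R[1,0],R[0,0])),s
def plan(wps):
    "wps: (x,y,z,heading deg) in turn; prints the shares for one call each"
    p,a,s=pose(); print("now",np.round(p,4),round(a,2),"t",round(s["clock"],2),"open",round(s["opening"],4))
    for x,y,z,hd in wps:
        r=np.radians(a);ex=np.array([np.cos(r),np.sin(r)]);ey=np.array([np.sin(r),-np.cos(r)])
        d=np.array([x-p[0],y-p[1]])
        dist=np.hypot(*d,); print("->",(x,y,z,hd),"x %.3f y %.3f z %.3f spin %.3f  (%.0f mm, rows>=%d)"%(d@ex/.2,d@ey/.2,(p[2]-z)/.2,(a-hd)/45,1000*np.hypot(dist,p[2]-z),np.ceil(max(np.hypot(dist,p[2]-z)/.0625,abs(a-hd)/10.7))))
        p,a=np.array([x,y,z]),hd
E
python3 -c "
from h import *
plan([(.30,-.50,.23,14.7),(.42,-.35,.22,8.5),(.52,-.18,.22,0),(.56,-.02,.22,-3.3),(.50,.16,.2,-3.3),(.40,.30,.18,-3.3)])"
```

```text
now [ 0.165  -0.6282  0.2305] 14.72 t 0.15 open 0.0854
-> (0.3, -0.5, 0.23, 14.7) x 0.816 y -0.449 z 0.003 spin 0.000  (186 mm, rows>=3)
-> (0.42, -0.35, 0.22, 8.5) x 0.771 y -0.573 z 0.050 spin 0.138  (192 mm, rows>=4)
-> (0.52, -0.18, 0.22, 0) x 0.620 y -0.767 z 0.000 spin 0.189  (197 mm, rows>=4)
-> (0.56, -0.02, 0.22, -3.3) x 0.200 y -0.800 z 0.000 spin 0.073  (165 mm, rows>=3)
-> (0.5, 0.16, 0.2, -3.3) x -0.351 y -0.881 z 0.100 spin 0.000  (191 mm, rows>=4)
-> (0.4, 0.3, 0.18, -3.3) x -0.539 y -0.670 z 0.100 spin 0.000  (173 mm, rows>=3)
```

>>> step_arm(plan=[{"x": 0.82,"y": -0.45,"gripper": 1},{"x": 0.82,"y": -0.45,"gripper": 1},{"x": 0.82,"y": -0.45,"gripper": 1},{"x": 0.82,"y": -0.45,"gripper": 1}])

```text
$.plan[0]: bad value
```

>>> step_arm(plan=[{"x": 0.77,"y": -0.57,"z": 0.05,"spin": 0.14,"gripper": 1},{"x": 0.77,"y": -0.57,"z": 0.05,"spin": 0.14,"gripper": 1},{"x": 0.77,"y": -0.57,"z": 0.05,"spin": 0.14,"gripper": 1},{"x": 0.77,"y": -0.57,"z": 0.05,"spin": 0.14,"gripper": 1}])

```text
clock: 0.65
ee_pos: [0.2896, -0.4745, 0.221]
tcp_rot: [-3.129, -0.245, -0.003]
force: [-0.6, -0.4, -0.7]
opening: 0.0854
grasp_force: 0.0
```

>>> step_arm(plan=[{"x": 0.62,"y": -0.77,"spin": 0.19,"gripper": 1},{"x": 0.62,"y": -0.77,"spin": 0.19,"gripper": 1},{"x": 0.62,"y": -0.77,"spin": 0.19,"gripper": 1},{"x": 0.62,"y": -0.77,"spin": 0.19,"gripper": 1}])

```text
$.plan[0]: bad value
```

>>> step_arm(plan=[{"x": 0.2,"y": -0.8,"spin": 0.07,"gripper": 1},{"x": 0.2,"y": -0.8,"spin": 0.07,"gripper": 1},{"x": 0.2,"y": -0.8,"spin": 0.07,"gripper": 1},{"x": 0.2,"y": -0.8,"spin": 0.07,"gripper": 1},{"x": 0.2,"y": -0.8,"spin": 0.07,"gripper": 1}])

```text
$.plan[0]: bad value
```

```bash
python3 -c "
from h import *
plan([(.42,-.33,.22,4),(.52,-.17,.22,-3.3),(.56,-.02,.22,-3.3)])"
```

```text
now [ 0.2896 -0.4745  0.221 ] 8.97 t 0.65 open 0.0854
-> (0.42, -0.33, 0.22, 4) x 0.757 y -0.612 z 0.005 spin 0.110  (195 mm, rows>=4)
-> (0.52, -0.17, 0.22, -3.3) x 0.555 y -0.763 z 0.000 spin 0.162  (189 mm, rows>=4)
-> (0.56, -0.02, 0.22, -3.3) x 0.156 y -0.760 z 0.000 spin 0.000  (155 mm, rows>=3)
```

>>> step_arm(plan=[{"x": 0.76,"y": -0.61,"z": 0,"spin": 0.11,"gripper": 1},{"x": 0.76,"y": -0.61,"z": 0,"spin": 0.11,"gripper": 1},{"x": 0.76,"y": -0.61,"z": 0,"spin": 0.11,"gripper": 1},{"x": 0.76,"y": -0.61,"z": 0,"spin": 0.11,"gripper": 1}])

```text
clock: 1.15
ee_pos: [0.4211, -0.3324, 0.2214]
tcp_rot: [-3.138, -0.108, -0.003]
force: [0.3, 0.3, 0.5]
opening: 0.0854
grasp_force: 0.0
```

>>> step_arm(plan=[{"x": 0.56,"y": -0.76,"z": 0,"spin": 0.16,"gripper": 1},{"x": 0.56,"y": -0.76,"z": 0,"spin": 0.16,"gripper": 1},{"x": 0.56,"y": -0.76,"z": 0,"spin": 0.16,"gripper": 1},{"x": 0.56,"y": -0.76,"z": 0,"spin": 0.16,"gripper": 1}])

```text
clock: 1.65
ee_pos: [0.5226, -0.1735, 0.2213]
tcp_rot: [-3.138, 0.089, -0.002]
force: [-1.6, 0.6, 0.6]
opening: 0.085
grasp_force: 0.0
```

>>> step_arm(plan=[{"x": 0.16,"y": -0.76,"z": 0,"spin": 0,"gripper": 1},{"x": 0.16,"y": -0.76,"z": 0,"spin": 0,"gripper": 1},{"x": 0.16,"y": -0.76,"z": 0,"spin": 0,"gripper": 1},{"x": 0.16,"y": -0.76,"z": 0,"spin": 0,"gripper": 1},{"x": 0.16,"y": -0.76,"z": 0,"spin": 0,"gripper": 1}])

```text
clock: 2.28
ee_pos: [0.5617, -0.0316, 0.2209]
tcp_rot: [3.138, -0.108, -0.001]
force: [0.8, -0.0, -0.2]
opening: 0.0855
grasp_force: 0.0
```

Run:
```python
from h import *
print(pose()[:2])
im,c=shot("wrist"); cv2.imwrite("pics/wn.png",im[:,:,::-1]); np.save("wn.npy",c,allow_pickle=True)
H=hsv(im); h,s,v=H[...,0],H[...,1],H[...,2]
for n,m,z in [("blue",(abs(h-108)<14)&(s>110)&(v>60),.03),("red",((h<6)|(h>174))&(s>150),.05),("black",(v<50),.03)]:
    for k in blobs(m,150): print(n,cv2.boundingRect(k),rect(k,z,c))
```

```text
(array([ 0.56166269, -0.03159397,  0.22094223]), np.float64(-3.9468969515736263))
blue (143, 102, 80, 102) [601.9 125.7 118.1  76.9  -3.3]
blue (286, 101, 69, 102) [592.4 -33.4 117.5  77.5  -3.4]
blue (355, 100, 71, 102) [ 588.  -113.1  117.6   77.1   -3.4]
red (237, 144, 25, 25) [597.9  44.6  26.7  25.6 -51.4]
black (10, 249, 623, 151) [337.6 -18.4 994.4 265.6  86. ]
black (507, 246, 52, 43) [ 434.9 -297.9   69.    56.2   45.6]
black (23, 139, 51, 77) [586.2 298.8  84.7  58.7 -20.9]
black (164, 118, 42, 72) [602.1 125.   83.3  37.6  -3.2]
black (304, 116, 34, 73) [593.  -33.9  83.7  38.4  -3.3]
black (321, 90, 88, 117) [591.8 -85.4 138.5  96.7  -1.2]
black (0, 0, 100, 28) [759.5 239.1 113.7   6.8 -81.9]
```

View pics/wn.png

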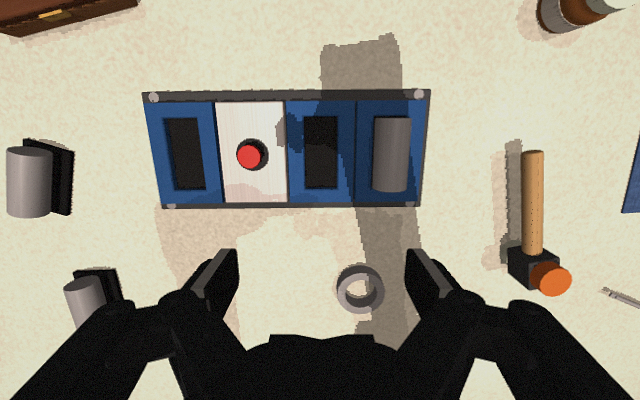

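The wrist view shows the nests clearly, with pockets centred at (185,154) and (321,152), the pin at (249,156) and the rollers on the left. Sizes and heights agree with the specification, so I'm going to the near roller.

```bash
python3 -c "
from h import *
plan([(.50,.14,.2,-3),(.40,.302,.13,-2.5)])"
```

```text
now [ 0.5616 -0.0317  0.221 ] -3.99 t 2.33 open 0.0856
-> (0.5, 0.14, 0.2, -3) x -0.367 y -0.835 z 0.105 spin -0.022  (184 mm, rows>=3)
-> (0.4, 0.302, 0.13, -2.5) x -0.542 y -0.783 z 0.350 spin -0.011  (203 mm, rows>=4)
```

>>> step_arm(plan=[{"x": -0.37,"y": -0.83,"z": 0.1,"spin": -0.02,"gripper": 1},{"x": -0.37,"y": -0.83,"z": 0.1,"spin": -0.02,"gripper": 1},{"x": -0.37,"y": -0.83,"z": 0.1,"spin": -0.02,"gripper": 1},{"x": -0.37,"y": -0.83,"z": 0.1,"spin": -0.02,"gripper": 1}])

```text
clock: 2.82
ee_pos: [0.4971, 0.1453, 0.2011]
tcp_rot: [-3.14, 0.068, 0.002]
force: [0.9, -1.1, 0.1]
opening: 0.0853
grasp_force: 0.0
```

>>> step_arm(plan=[{"x": -0.54,"y": -0.78,"z": 0.35,"spin": -0.01,"gripper": 1},{"x": -0.54,"y": -0.78,"z": 0.35,"spin": -0.01,"gripper": 1},{"x": -0.54,"y": -0.78,"z": 0.35,"spin": -0.01,"gripper": 1},{"x": -0.54,"y": -0.78,"z": 0.35,"spin": -0.01,"gripper": 1},{"x": -0.54,"y": -0.78,"z": 0.35,"spin": -0.01,"gripper": 1}])

```text
clock: 3.45
ee_pos: [0.3997, 0.302, 0.131]
tcp_rot: [3.14, -0.067, -0.0]
force: [1.6, 0.2, 0.5]
opening: 0.0856
grasp_force: 0.0
```

Run:
```python
from h import *
print(pose()[:2])
im,c=shot("wrist"); cv2.imwrite("pics/wr1.png",im[:,:,::-1]); np.save("wr1.npy",c,allow_pickle=True)
H=hsv(im); h,s,v=H[...,0],H[...,1],H[...,2]
print(proj([pose()[0],[*pose()[0][:2],0.028]],c))
for n,m,z in [("grey",(s<60)&(v>60)&(v<165),.045),("black",(v<50),.008)]:
    for k in blobs(m,150): print(n,cv2.boundingRect(k),rect(k,z,c))
```

```text
(array([0.39972647, 0.30195699, 0.13097829]), np.float64(-2.4404842382675667))
[[321.39504998 251.57339388]
 [321.22909058 199.34803933]]
grey (0, 313, 92, 87) [269.2 609.1 164.4  61.5 -49. ]
grey (294, 156, 53, 93) [401.  303.3  80.6  44.5   0.6]
grey (0, 101, 95, 211) [3.985e+02 5.529e+02 1.913e+02 5.920e+01 2.000e-01]
grey (0, 86, 135, 218) [4.072e+02 5.119e+02 1.934e+02 6.790e+01 2.000e-01]
grey (464, 18, 33, 17) [530.3 182.   23.   10.2  88.2]
grey (263, 17, 377, 383) [368.2 115.6 477.4 164.5  54.8]
grey (576, 0, 64, 22) [537.9  89.   47.   13.1  86.9]
grey (232, 0, 62, 27) [544.3 336.9  43.6  16.2  87.5]
grey (113, 0, 19, 43) [543.9 436.   26.7  11.9  -2.5]
grey (9, 0, 100, 68) [546.4 483.7  67.7  49.4  66.4]
black (0, 221, 90, 94) [3.298e+02 6.185e+02 1.110e+02 1.051e+02 2.000e-01]
black (0, 166, 58, 50) [406.6 590.7  56.1  52.3  69.6]
black (284, 146, 64, 90) [402.  305.9  88.7  58.8  -1.7]
black (10, 94, 623, 306) [311.6 304.4 791.1 362.1  87.6]
black (471, 0, 117, 25) [547.4 123.4  97.9  15.2  84. ]
black (456, 0, 184, 44) [540.2 102.5 159.4  27.3  86. ]
black (234, 0, 80, 47) [556.6 334.5  59.8  36.2  69.9]
black (94, 0, 29, 55) [549.7 472.   42.9  18.3 -26.9]
black (14, 0, 35, 21) [568.1 535.1  32.2  14.6  86.6]
```

View pics/wr1.png

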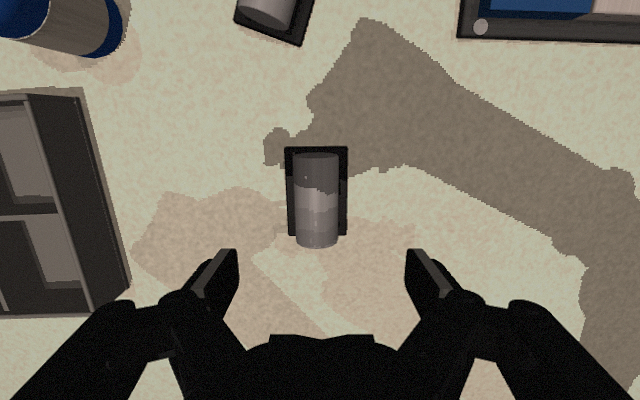

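The roller sits at (294–339, 152–247), centred at column 316.5 between the fingers, about 4 mm to the left of the tool's centre.

Run:
```python
from h import *
c=imaging.camera_info("wrist")
print(ray([[316,152],[317,239]],.048,c).round(4), ray([[294,200],[339,200]],.033,c).round(4))
plan([(.402,.3055,.06,-2),(.402,.3055,.019,-2)])
```

```text
[[0.4466 0.3027 0.048 ]
 [0.3719 0.3054 0.048 ]] [[0.4035 0.3245 0.033 ]
 [0.4018 0.2847 0.033 ]]
now [0.4007 0.3012 0.1313] -2.56 t 3.5 open 0.0856
-> (0.402, 0.3055, 0.06, -2) x 0.006 y -0.022 z 0.357 spin -0.012  (71 mm, rows>=2)
-> (0.402, 0.3055, 0.019, -2) x 0.000 y 0.000 z 0.205 spin 0.000  (41 mm, rows>=1)
```

>>> step_arm(plan=[{"x": 0.015,"y": -0.02,"z": 0.36,"spin": -0.01,"gripper": 1},{"x": 0.015,"y": -0.02,"z": 0.36,"spin": -0.01,"gripper": 1},{"x": 0.015,"y": -0.02,"z": 0.46,"spin": -0.01,"gripper": 1},{"x": 0.015,"y": -0.02,"z": 0.56,"spin": -0.01,"gripper": 1},{"x": 0.015,"y": -0.02,"z": 0.56,"spin": -0.01,"gripper": 1}], force=50)

```text
clock: 4.12
ee_pos: [0.4031, 0.3055, 0.0195]
tcp_rot: [3.139, -0.057, -0.0]
force: [-0.7, 0.2, -0.2]
opening: 0.085
grasp_force: 0.0
```

>>> step_arm(plan=[{"x": 0,"y": 0,"z": 0,"spin": 0,"gripper": -1},{"x": 0,"y": 0,"z": 0,"spin": 0,"gripper": -1},{"x": 0,"y": 0,"z": 0,"spin": 0,"gripper": -1},{"x": 0,"y": 0,"z": 0,"spin": 0,"gripper": -1},{"x": 0,"y": 0,"z": 0,"spin": 0,"gripper": -1}], force=50)

```text
clock: 4.75
ee_pos: [0.4029, 0.3075, 0.0205]
tcp_rot: [-3.141, 0.053, -0.003]
force: [0.4, -1.7, 6.0]
opening: 0.0382
grasp_force: 49.7
```

>>> step_arm(plan=[{"x": 0,"y": 0,"z": -0.1,"spin": 0,"gripper": -1},{"x": 0,"y": 0,"z": -0.3,"spin": 0,"gripper": -1},{"x": 0,"y": 0,"z": -0.5,"spin": 0,"gripper": -1},{"x": 0,"y": 0,"z": -0.5,"spin": 0,"gripper": -1},{"x": 0,"y": 0,"z": -0.5,"spin": 0,"gripper": -1}])

```text
clock: 5.38
ee_pos: [0.4011, 0.306, 0.118]
tcp_rot: [3.139, -0.053, -0.003]
force: [-0.0, -0.2, -5.1]
opening: 0.0381
grasp_force: 52.2
```

Run:
```python
from h import *
im,c=shot("wrist"); cv2.imwrite("pics/wg1.png",cv2.resize(im[120:360,160:480,::-1],None,fx=2,fy=2)); np.save("wg1.npy",c,allow_pickle=True)
p=pose()[0]
print(proj([p+[0,0,.009],p+[0.04,0,.029],p+[-.04,0,.029],p+[0.04,0,.009],p+[-.04,0,.009]],c))
plan([(.5,.2,.16,-3),(.602,.127,.12,-3.3)])
```

```text
[[320.50335808 260.83435215]
 [317.32620362 198.44763149]
 [323.0977664  351.8276741 ]
 [317.79995788 187.00578104]
 [322.81725343 323.90480551]]
now [0.4007 0.3058 0.1175] -1.93 t 5.42 open 0.0384
-> (0.5, 0.2, 0.16, -3) x 0.514 y 0.512 z -0.213 spin 0.024  (151 mm, rows>=3)
-> (0.602, 0.127, 0.12, -3.3) x 0.528 y 0.338 z 0.200 spin 0.007  (132 mm, rows>=3)
```

View pics/wg1.png

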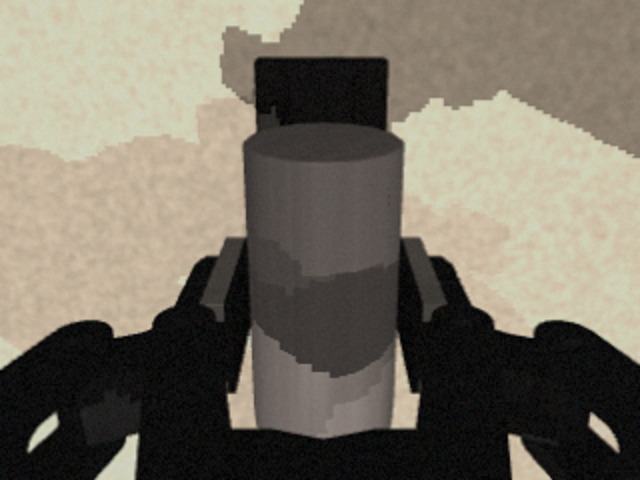

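The roller is gripped nearly level and centred. Its far face is at rows 181–200 of the full picture, so its centre is about 2 mm behind the tool's centre. Next I go above the left nest.

>>> step_arm(plan=[{"x": 0.51,"y": 0.51,"z": -0.2,"spin": 0.02,"gripper": -1},{"x": 0.51,"y": 0.51,"z": -0.2,"spin": 0.02,"gripper": -1},{"x": 0.51,"y": 0.51,"z": -0.2,"spin": 0.02,"gripper": -1},{"x": 0.51,"y": 0.51,"z": -0.2,"spin": 0.02,"gripper": -1}])

```text
clock: 5.92
ee_pos: [0.5013, 0.1989, 0.1576]
tcp_rot: [3.139, -0.086, -0.003]
force: [-0.6, 0.8, -3.8]
opening: 0.0377
grasp_force: 52.1
```

>>> step_arm(plan=[{"x": 0.53,"y": 0.34,"z": 0.2,"spin": 0.01,"gripper": -1},{"x": 0.53,"y": 0.34,"z": 0.2,"spin": 0.01,"gripper": -1},{"x": 0.53,"y": 0.34,"z": 0.4,"spin": 0.01,"gripper": -1},{"x": 0.53,"y": 0.34,"z": 0.4,"spin": 0.01,"gripper": -1},{"x": 0.53,"y": 0.34,"z": 0.4,"spin": 0.01,"gripper": -1}])

```text
clock: 6.55
ee_pos: [0.6019, 0.131, 0.0792]
tcp_rot: [-3.139, 0.085, 0.002]
force: [0.3, -0.0, -3.0]
opening: 0.0381
grasp_force: 51.9
```

Run:
```python
from h import *
im,c=shot("wrist"); cv2.imwrite("pics/wp1.png",cv2.resize(im[120:360,160:480,::-1],None,fx=2,fy=2)); cv2.imwrite("pics/wp1f.png",im[:,:,::-1])
plan([(.604,.127,.08,-3.3),(.604,.127,.05,-3.3)])
H=hsv(im); h,s,v=H[...,0],H[...,1],H[...,2]
for k in blobs((abs(h-108)<14)&(s>110)&(v>40),300): print("blue",cv2.boundingRect(k),rect(k,.03,c))
for k in blobs(((h<6)|(h>174))&(s>150),60): print("red",cv2.boundingRect(k),rect(k,.05,c))
```

```text
now [0.6027 0.1311 0.0803] -3.1 t 6.6 open 0.0383
-> (0.604, 0.127, 0.08, -3.3) x 0.007 y 0.020 z 0.001 spin 0.004  (4 mm, rows>=1)
-> (0.604, 0.127, 0.05, -3.3) x 0.000 y 0.000 z 0.150 spin 0.000  (30 mm, rows>=1)
blue (478, 138, 162, 154) [592.  -55.6 131.7 119.   87.3]
blue (271, 136, 116, 113) [621.2 125.   81.2  76.9  -3.2]
red (425, 210, 44, 39) [599.4  48.2  28.4  25.4  38. ]
```

View pics/wp1.png

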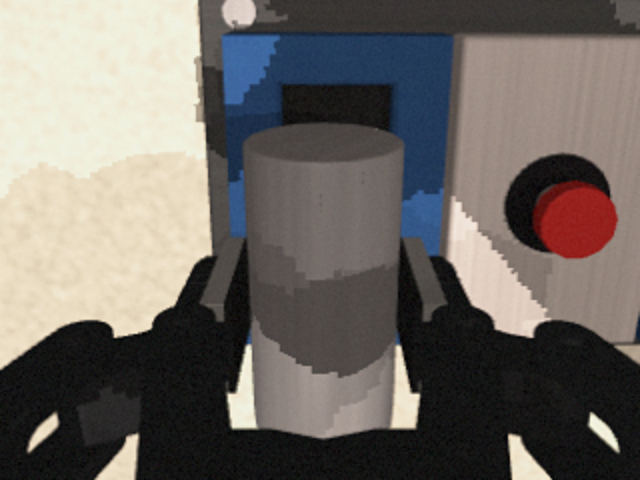

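Run:
```python
from h import *
c=imaging.camera_info("wrist"); p,a,_=pose()
e=ray([[301,162.5],[328,162.5],[355,162.5]],.03,c); print("pocket far edge",e.round(4))
e2=ray([[271,137.5],[328,137.5],[386,137.5]],.03,c); print("block far edge (+59)",e2.round(4))
r=np.radians(-3.2); u=np.array([np.cos(r),np.sin(r)])
print("nest centre from pocket",e[1,:2]-.0425*u,"from block",e2[1,:2]-.059*u)
b=ray([[322,181.5]],p[2]+.0075-.02,c)[0]; t=ray([[322,200]],p[2]+.0075+.02,c)[0]; m=ray([[282.5,191],[361.5,191]],p[2]+.0075,c)
print("face bottom",b,"top",t,"sides",m,"roller centre rel TCP",(b+t)[:2]/2-.04*u-p[:2], "tcp",p)
```

```text
pocket far edge [[0.6459 0.1422 0.03  ]
 [0.6449 0.1237 0.03  ]
 [0.644  0.1054 0.03  ]]
block far edge (+59) [[0.6636 0.1609 0.03  ]
 [0.6616 0.123  0.03  ]
 [0.6596 0.0844 0.03  ]]
nest centre from pocket [0.60250461 0.12612185] from block [0.60271948 0.12627667]
face bottom [0.64032035 0.12811359 0.06778555] top [0.64123305 0.12809294 0.10778555] sides [[0.64101195 0.14755343 0.08778555]
 [0.63899144 0.1087437  0.08778555]] roller centre rel TCP [-0.00189718 -0.00076691] tcp [0.60273625 0.13110304 0.08028555]
```

>>> step_arm(plan=[{"x": 0.01,"y": 0.02,"z": 0,"spin": 0,"gripper": -1},{"x": 0.01,"y": 0.02,"z": 0.08,"spin": 0,"gripper": -1},{"x": 0.01,"y": 0.02,"z": 0.14,"spin": 0,"gripper": -1},{"x": 0.01,"y": 0.02,"z": 0.18,"spin": 0,"gripper": -1},{"x": 0.01,"y": 0.02,"z": 0.18,"spin": 0,"gripper": -1}])

```text
clock: 7.22
ee_pos: [0.6039, 0.1244, 0.042]
tcp_rot: [3.14, -0.09, -0.004]
force: [-0.3, -0.3, -3.6]
opening: 0.0381
grasp_force: 52.2
```

>>> step_arm(plan=[{"x": 0,"y": 0,"z": 0.02,"spin": 0,"gripper": -1},{"x": 0,"y": 0,"z": 0.04,"spin": 0,"gripper": -1},{"x": 0,"y": 0,"z": 0.04,"spin": 0,"gripper": -1}])

```text
clock: 7.6
ee_pos: [0.6045, 0.1244, 0.035]
tcp_rot: [3.14, -0.09, -0.001]
force: [0.0, 0.8, -3.1]
opening: 0.0382
grasp_force: 52.2
```

>>> step_arm(plan=[{"x": 0,"y": -0.01,"z": 0,"spin": 0,"gripper": -1},{"x": 0,"y": -0.01,"z": 0.01,"spin": 0,"gripper": -1},{"x": 0,"y": -0.01,"z": 0.01,"spin": 0,"gripper": -1}])

```text
clock: 7.98
ee_pos: [0.6048, 0.1265, 0.0331]
tcp_rot: [3.14, -0.09, -0.0]
force: [-0.6, 1.1, -3.8]
opening: 0.0381
grasp_force: 52.2
```

>>> step_arm(plan=[{"x": 0,"y": 0,"z": 0.01,"spin": 0,"gripper": -1},{"x": 0,"y": 0,"z": 0.01,"spin": 0,"gripper": -1}])

```text
clock: 8.22
ee_pos: [0.6051, 0.1265, 0.0316]
tcp_rot: [3.14, -0.09, 0.001]
force: [-1.5, -0.5, -1.1]
opening: 0.0382
grasp_force: 52.5
```

Run:
```python
from h import *
im,c=shot("wrist"); cv2.imwrite("pics/wp2.png",cv2.resize(im[120:360,160:480,::-1],None,fx=2,fy=2))
plan([])
print(env.read_state()["force"])
```

```text
now [0.6051 0.1265 0.0316] -3.29 t 8.28 open 0.038
[-0.59190669  0.61403698 -0.43691085]
```

View pics/wp2.png

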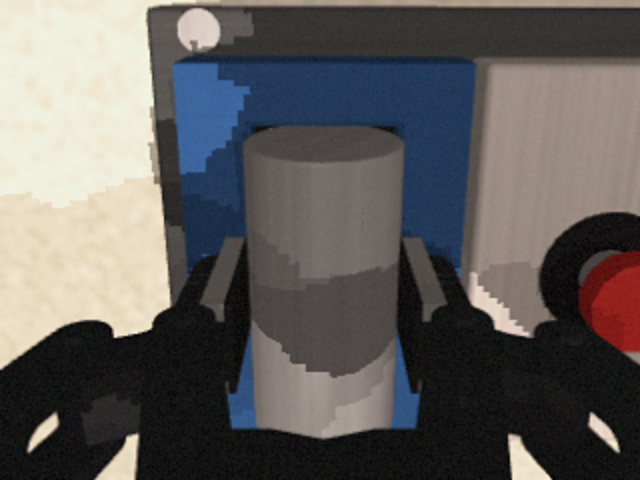

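The roller is in the pocket, with the pocket's edges at (250–395, 127) around it, and the nest now carries the weight. I'll press down slightly, then release.

>>> step_arm(plan=[{"x": 0,"y": 0,"z": 0.005,"spin": 0,"gripper": -1},{"x": 0,"y": 0,"z": 0.005,"spin": 0,"gripper": -1}])

```text
clock: 8.52
ee_pos: [0.6052, 0.1265, 0.0316]
tcp_rot: [3.14, -0.09, 0.001]
force: [-3.5, -0.3, 7.0]
opening: 0.0383
grasp_force: 53.3
```

>>> step_arm(plan=[{"x": 0,"y": 0,"z": 0,"spin": 0,"gripper": 0.3},{"x": 0,"y": 0,"z": 0,"spin": 0,"gripper": 0.3},{"x": 0,"y": 0,"z": 0,"spin": 0,"gripper": 0.3},{"x": 0,"y": 0,"z": 0,"spin": 0,"gripper": 0.3}])

```text
clock: 9.02
ee_pos: [0.6049, 0.1266, 0.0302]
tcp_rot: [3.14, -0.09, -0.0]
force: [0.6, 0.5, 0.3]
opening: 0.0554
grasp_force: 0.0
```

>>> step_arm(plan=[{"x": 0,"y": 0,"z": -0.15,"spin": 0,"gripper": 0.3},{"x": 0,"y": 0,"z": -0.35,"spin": 0,"gripper": 0.3},{"x": 0,"y": 0,"z": -0.6,"spin": 0,"gripper": 1},{"x": 0,"y": 0,"z": -0.6,"spin": 0,"gripper": 1},{"x": 0,"y": 0,"z": -0.6,"spin": 0,"gripper": 1}])

```text
clock: 9.65
ee_pos: [0.6045, 0.1263, 0.1499]
tcp_rot: [3.14, -0.09, -0.001]
force: [0.1, -1.1, -0.1]
opening: 0.0851
grasp_force: 0.0
```

Run:
```python
from h import *
im,c=shot("wrist"); cv2.imwrite("pics/wq1.png",im[:,:,::-1])
plan([(.58,.25,.16,-12),(.583,.322,.13,-21.5)])
H=hsv(im); h,s,v=H[...,0],H[...,1],H[...,2]
for n,m,z in [("grey",(s<60)&(v>60)&(v<165),.039),("black",(v<50),.008)]:
    for k in blobs(m,300):
        q=rect(k,z,c)
        if 50<q[2]<110: print(n,cv2.boundingRect(k),q)
```

```text
now [0.604  0.1261 0.149 ] -3.29 t 9.7 open 0.0854
-> (0.58, 0.25, 0.16, -12) x -0.155 y -0.612 z -0.055 spin 0.194  (127 mm, rows>=3)
-> (0.583, 0.322, 0.13, -21.5) x -0.060 y -0.355 z 0.150 spin 0.211  (78 mm, rows>=2)
grey (459, 358, 57, 42) [374.9 -60.3  68.   61.7  85.9]
grey (191, 248, 47, 50) [533.7 238.9  69.7  18.7 -44.3]
grey (98, 172, 55, 98) [586.7 313.8 101.4  50.8 -20.2]
grey (271, 160, 17, 96) [595.  166.9  94.2  11.   -1.5]
grey (541, 157, 76, 92) [ 584.5 -114.8   90.1   54.2   -3.5]
grey (299, 154, 45, 93) [600.3 126.2  89.6  39.8  -3.3]
black (115, 172, 59, 89) [584.  322.1  89.5  60.3 -20.9]
black (460, 155, 53, 83) [586.3 -45.1  89.3  41.9  -3. ]
```

>>> step_arm(plan=[{"x": -0.15,"y": -0.61,"z": -0.05,"spin": 0.2,"gripper": 1},{"x": -0.15,"y": -0.61,"z": -0.05,"spin": 0.2,"gripper": 1},{"x": -0.15,"y": -0.61,"z": -0.05,"spin": 0.2,"gripper": 1},{"x": -0.15,"y": -0.61,"z": -0.05,"spin": 0.2,"gripper": 1}])

```text
clock: 10.2
ee_pos: [0.5812, 0.2494, 0.1586]
tcp_rot: [3.121, -0.334, -0.003]
force: [-0.3, -1.6, 0.7]
opening: 0.085
grasp_force: 0.0
```

>>> step_arm(plan=[{"x": -0.06,"y": -0.36,"z": 0.15,"spin": 0.2,"gripper": 1},{"x": -0.06,"y": -0.36,"z": 0.15,"spin": 0.2,"gripper": 1},{"x": -0.06,"y": -0.36,"z": 0.15,"spin": 0.2,"gripper": 1},{"x": -0.06,"y": -0.36,"z": 0.15,"spin": 0.2,"gripper": 1}])

```text
clock: 10.7
ee_pos: [0.5867, 0.32, 0.1302]
tcp_rot: [3.085, -0.584, 0.001]
force: [0.6, -0.6, 0.4]
opening: 0.0856
grasp_force: 0.0
```

Run:
```python
from h import *
im,c=shot("wrist"); cv2.imwrite("pics/wr2.png",im[:,:,::-1]); 
plan([(.583,.322,.019,-21.5)])
H=hsv(im); h,s,v=H[...,0],H[...,1],H[...,2]
for n,m,z in [("grey",(s<60)&(v>60)&(v<165),.028),("black",(v<50),.008)]:
    for k in blobs(m,300):
        q=rect(k,z,c)
        if 50<q[2]<120: print(n,cv2.boundingRect(k),q)
row=im[200,270:370].sum(1)//3; print(row.tolist())
col=im[130:260,316].sum(1)//3; print(col.tolist())
```

```text
now [0.5868 0.3201 0.1305] -21.46 t 10.75 open 0.085
-> (0.583, 0.322, 0.019, -21.5) x -0.021 y -0.002 z 0.558 spin 0.001  (112 mm, rows>=2)
grey (141, 358, 42, 42) [456.5 565.   59.9  39.3 -11.4]
grey (407, 248, 46, 50) [481.8 245.4  67.4  15.   14. ]
grey (190, 248, 47, 50) [559.2 444.   66.9  15.3 -57.8]
grey (294, 160, 46, 96) [580.  326.2  90.8  39.9 -21.1]
grey (512, 36, 67, 120) [597.8 115.4  90.9  47.7  -3.1]
grey (576, 0, 64, 155) [598.4  63.3 118.1  46.   -3.4]
grey (444, 0, 148, 79) [661.4 126.3 110.2  36.4 -85.7]
black (285, 154, 64, 88) [583.9 324.9  88.   59.  -21.4]
black (503, 40, 48, 118) [604.8 127.   99.2  37.5 -23.9]
black (0, 17, 60, 51) [810.4 505.9  63.7  29.1 -89.6]
[197, 199, 199, 204, 199, 203, 199, 202, 205, 203, 202, 203, 206, 206, 207, 208, 182, 42, 35, 41, 45, 46, 44, 37, 43, 63, 91, 96, 101, 108, 114, 117, 121, 127, 124, 129, 132, 138, 138, 139, 141, 149, 150, 160, 166, 164, 167, 165, 158, 154, 152, 145, 144, 141, 146, 144, 141, 138, 138, 134, 128, 129, 127, 125, 118, 112, 105, 97, 84, 42, 39, 44, 40, 46, 48, 45, 29, 80, 169, 203, 205, 203, 202, 200, 202, 204, 205, 204, 200, 201, 197, 201, 201, 199, 204, 204, 200, 200, 197, 198]
[129, 125, 121, 127, 124, 126, 129, 130, 129, 131, 129, 133, 130, 130, 132, 134, 131, 133, 125, 125, 118, 119, 129, 65, 18, 8, 13, 15, 17, 37, 51, 55, 58, 62, 59, 56, 69, 95, 94, 91, 92, 91, 90, 93, 93, 89, 91, 95, 90, 92, 92, 90, 93, 94, 90, 92, 89, 87, 92, 91, 92, 91, 92, 82, 165, 170, 170, 168, 167, 165, 167, 163, 163, 161, 165, 163, 162, 165, 164, 161, 163, 165, 165, 165, 164, 164, 165, 162, 162, 162, 165, 152, 150, 148, 150, 150, 135, 128, 129, 132, 128, 132, 126, 125, 129, 129, 131, 130, 127, 130, 127, 128, 126, 126, 129, 124, 127, 123, 128, 127, 127, 123, 125, 127, 123, 121, 170, 194, 198, 199]
```

Run:
```python
from h import *
c=imaging.camera_info("wrist")
e=ray([[316.7,166.5],[316.7,255.5]],.048,c); m=ray([[294.7,200],[338.3,200]],.034,c)
print(e.round(4),np.linalg.norm(e[0]-e[1]),e.mean(0),m.round(4),np.linalg.norm(m[0]-m[1]))
plan([(.583,.3245,.019,-21.5)])
```

```text
[[0.6201 0.3103 0.048 ]
 [0.5469 0.3393 0.048 ]] 0.0787105312930313 [0.58347415 0.32478565 0.048     ] [[0.5974 0.3403 0.034 ]
 [0.5835 0.3046 0.034 ]] 0.03832487722637638
now [0.5868 0.3201 0.1305] -21.46 t 10.75 open 0.085
-> (0.583, 0.3245, 0.019, -21.5) x -0.026 y -0.014 z 0.558 spin 0.001  (112 mm, rows>=2)
```

>>> step_arm(plan=[{"x": -0.025,"y": -0.015,"z": 0.3,"spin": 0,"gripper": 1},{"x": -0.025,"y": -0.015,"z": 0.4,"spin": 0,"gripper": 1},{"x": -0.025,"y": -0.015,"z": 0.48,"spin": 0,"gripper": 1},{"x": -0.025,"y": -0.015,"z": 0.56,"spin": 0,"gripper": 1},{"x": -0.025,"y": -0.015,"z": 0.56,"spin": 0,"gripper": 1}], force=50)

```text
clock: 11.38
ee_pos: [0.5817, 0.3271, 0.0176]
tcp_rot: [3.086, -0.58, -0.001]
force: [-0.1, 0.5, 0.6]
opening: 0.0855
grasp_force: 0.0
```

>>> step_arm(plan=[{"x": 0,"y": 0,"z": 0,"spin": 0,"gripper": -1},{"x": 0,"y": 0,"z": 0,"spin": 0,"gripper": -1},{"x": 0,"y": 0,"z": 0,"spin": 0,"gripper": -1},{"x": 0,"y": 0,"z": 0,"spin": 0,"gripper": -1},{"x": 0,"y": 0,"z": 0,"spin": 0,"gripper": -1}], force=50)

```text
clock: 12.0
ee_pos: [0.5825, 0.3276, 0.0193]
tcp_rot: [-3.087, 0.58, -0.002]
force: [-0.9, -1.0, 6.5]
opening: 0.0381
grasp_force: 50.5
```

>>> step_arm(plan=[{"x": 0,"y": 0,"z": -0.1,"spin": 0,"gripper": -1},{"x": 0,"y": 0,"z": -0.3,"spin": 0,"gripper": -1},{"x": 0,"y": 0,"z": -0.6,"spin": 0,"gripper": -1},{"x": 0,"y": 0,"z": -0.6,"spin": 0,"gripper": -1},{"x": 0,"y": 0,"z": -0.6,"spin": 0,"gripper": -1}])

```text
clock: 12.62
ee_pos: [0.5811, 0.327, 0.1377]
tcp_rot: [3.086, -0.58, -0.002]
force: [-0.0, -1.3, -3.8]
opening: 0.038
grasp_force: 51.6
```

Run:
```python
from h import *
im,c=shot("wrist"); cv2.imwrite("pics/wg2.png",im[:,:,::-1])
for col in (312,322,332): print(im[170:215,col].sum(1).tolist())
print(im[191,270:375].sum(1).tolist())
plan([(.57,.17,.16,-9),(.594,-.032,.12,-3.3)])
```

```text
[58, 80, 62, 59, 65, 61, 119, 188, 200, 191, 189, 198, 204, 182, 189, 187, 208, 200, 198, 192, 205, 215, 183, 213, 243, 297, 288, 300, 282, 290, 291, 289, 283, 285, 289, 295, 280, 288, 287, 281, 287, 285, 288, 296, 279]
[43, 62, 78, 100, 55, 8, 186, 192, 179, 209, 204, 193, 205, 195, 201, 196, 194, 204, 186, 200, 211, 195, 203, 213, 212, 318, 328, 305, 306, 311, 292, 300, 299, 297, 299, 309, 299, 298, 310, 306, 312, 302, 301, 306, 312]
[68, 34, 76, 65, 61, 84, 108, 201, 198, 203, 198, 204, 184, 203, 198, 194, 179, 196, 202, 216, 216, 189, 206, 205, 260, 291, 290, 296, 285, 282, 295, 298, 303, 304, 304, 299, 291, 282, 303, 298, 294, 306, 296, 300, 302]
[593, 590, 596, 593, 595, 598, 601, 607, 618, 618, 574, 342, 207, 208, 205, 226, 228, 231, 231, 230, 223, 219, 215, 204, 209, 204, 190, 201, 200, 199, 198, 196, 198, 185, 206, 190, 204, 191, 192, 188, 196, 204, 215, 181, 185, 197, 199, 190, 201, 197, 204, 193, 195, 217, 215, 213, 216, 209, 207, 201, 220, 214, 189, 213, 206, 203, 205, 195, 191, 201, 196, 210, 201, 200, 198, 209, 201, 205, 207, 216, 212, 226, 222, 226, 276, 267, 277, 266, 258, 263, 251, 231, 346, 573, 632, 636, 641, 632, 639, 648, 657, 644, 646, 654, 669]
now [0.5805 0.3265 0.1364] -21.28 t 12.68 open 0.0383
-> (0.57, 0.17, 0.16, -9) x 0.235 y 0.748 z -0.118 spin -0.273  (159 mm, rows>=3)
-> (0.594, -0.032, 0.12, -3.3) x 0.277 y 0.979 z 0.200 spin -0.127  (207 mm, rows>=4)
```

>>> step_arm(plan=[{"x": 0.23,"y": 0.75,"z": -0.12,"spin": -0.27,"gripper": -1},{"x": 0.23,"y": 0.75,"z": -0.12,"spin": -0.27,"gripper": -1},{"x": 0.23,"y": 0.75,"z": -0.12,"spin": -0.27,"gripper": -1},{"x": 0.23,"y": 0.75,"z": -0.12,"spin": -0.27,"gripper": -1}])

```text
clock: 13.18
ee_pos: [0.5697, 0.1655, 0.1602]
tcp_rot: [3.126, -0.26, -0.005]
force: [0.1, 0.0, -3.6]
opening: 0.0382
grasp_force: 51.8
```

>>> step_arm(plan=[{"x": 0.27,"y": 0.98,"z": 0,"spin": -0.13,"gripper": -1},{"x": 0.27,"y": 0.98,"z": 0,"spin": -0.13,"gripper": -1},{"x": 0.27,"y": 0.98,"z": 0,"spin": -0.13,"gripper": -1},{"x": 0.27,"y": 0.98,"z": 0,"spin": -0.13,"gripper": -1},{"x": 0.27,"y": 0.98,"z": 0.1,"spin": -0.13,"gripper": -1}])

```text
clock: 13.8
ee_pos: [0.5935, -0.0321, 0.1419]
tcp_rot: [-3.14, 0.094, -0.002]
force: [0.6, 1.3, -4.5]
opening: 0.0383
grasp_force: 52.1
```

```bash
python3 -c "
from h import *
plan([(.5917,-.0325,.08,-3.3)])"
```

```text
now [ 0.5935 -0.0321  0.1419] -3.44 t 13.8 open 0.0383
-> (0.5917, -0.0325, 0.08, -3.3) x -0.009 y 0.003 z 0.310 spin -0.003  (62 mm, rows>=1)
```

>>> step_arm(plan=[{"x": -0.01,"y": 0,"z": 0.15,"spin": 0,"gripper": -1},{"x": -0.01,"y": 0,"z": 0.3,"spin": 0,"gripper": -1},{"x": -0.01,"y": 0,"z": 0.3,"spin": 0,"gripper": -1},{"x": -0.01,"y": 0,"z": 0.3,"spin": 0,"gripper": -1}])

```text
clock: 14.3
ee_pos: [0.5912, -0.0296, 0.0827]
tcp_rot: [-3.14, 0.088, -0.001]
force: [-0.5, -0.4, -3.7]
opening: 0.0382
grasp_force: 51.9
```

Run:
```python
from h import *
im,c=shot("wrist"); cv2.imwrite("pics/wp3.png",cv2.resize(im[120:360,160:480,::-1],None,fx=2,fy=2)); cv2.imwrite("pics/wp3f.png",im[:,:,::-1])
plan([]); np.save("wp3.npy",c,allow_pickle=True)
```

```text
now [ 0.5917 -0.0299  0.0833] -3.23 t 14.35 open 0.0381
```

View pics/wp3.png

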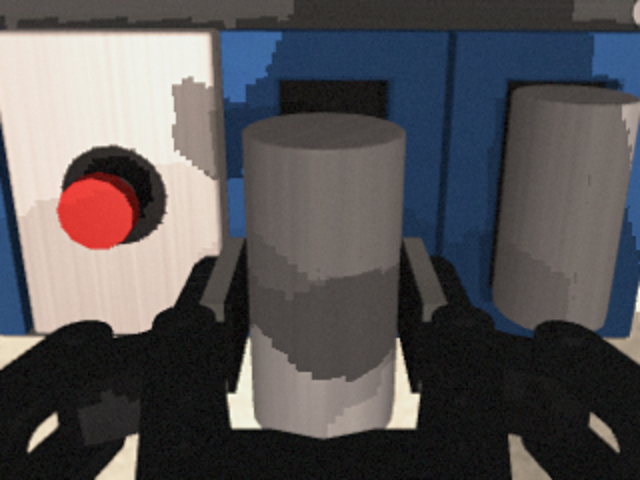

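The held roller is centred at crop column 324. The pocket, at crop (280–389, 80), lies slightly to its right. The pin and the loaded roller are clear of the fingers.

Run:
```python
from h import *
c=np.load("wp3.npy",allow_pickle=True).item(); p,a,_=pose()
e=ray([[327.25,160]],.03,c)[0]; e2=ray([[327.5,135]],.03,c)[0]
r=np.radians(-3.3); u=np.array([np.cos(r),np.sin(r)])
n1,n2=e[:2]-.0425*u,e2[:2]-.059*u; print(n1,n2)
b=ray([[322,176.5]],p[2]+.0075-.02,c)[0]; t=ray([[322,195]],p[2]+.0075+.02,c)[0]
q=(b+t)[:2]/2-.04*u; print("face",b,t,"roller centre",q,"rel",q-p[:2],"move",n1-q)
T=n1-(q-p[:2]); plan([(*T,.042,-3.3)])
```

```text
[ 0.59228932 -0.03422384] [ 0.59261822 -0.03425357]
face [ 0.6317237  -0.03283263  0.07084467] [ 0.63205368 -0.0327963   0.11084467] roller centre [ 0.59195501 -0.0305119 ] rel [ 0.00023181 -0.00057738] move [ 0.00033431 -0.00371194]
now [ 0.5917 -0.0299  0.0833] -3.23 t 14.35 open 0.0381
-> (np.float64(0.5920575101513783), np.float64(-0.033646451898483566), 0.042, -3.3) x 0.003 y 0.018 z 0.207 spin 0.002  (42 mm, rows>=1)
```

>>> step_arm(plan=[{"x": 0,"y": 0.015,"z": 0,"spin": 0,"gripper": -1},{"x": 0,"y": 0.015,"z": 0.1,"spin": 0,"gripper": -1},{"x": 0,"y": 0.015,"z": 0.18,"spin": 0,"gripper": -1},{"x": 0,"y": 0.015,"z": 0.18,"spin": 0,"gripper": -1},{"x": 0,"y": 0.015,"z": 0.18,"spin": 0,"gripper": -1}])

```text
clock: 14.98
ee_pos: [0.5905, -0.0337, 0.046]
tcp_rot: [-3.14, 0.09, 0.0]
force: [0.8, 0.4, -4.0]
opening: 0.0384
grasp_force: 51.9
```

>>> step_arm(plan=[{"x": 0.008,"y": 0,"z": 0,"spin": 0,"gripper": -1},{"x": 0.008,"y": 0,"z": 0.03,"spin": 0,"gripper": -1},{"x": 0.008,"y": 0,"z": 0.055,"spin": 0,"gripper": -1},{"x": 0.008,"y": 0,"z": 0.055,"spin": 0,"gripper": -1}])

```text
clock: 15.48
ee_pos: [0.5914, -0.034, 0.0346]
tcp_rot: [3.14, -0.09, -0.002]
force: [0.3, 0.1, -4.4]
opening: 0.0385
grasp_force: 51.9
```

>>> step_arm(plan=[{"x": 0,"y": 0,"z": 0.01,"spin": 0,"gripper": -1},{"x": 0,"y": 0,"z": 0.015,"spin": 0,"gripper": -1},{"x": 0,"y": 0,"z": 0.015,"spin": 0,"gripper": -1}])

```text
clock: 15.85
ee_pos: [0.592, -0.034, 0.0322]
tcp_rot: [3.14, -0.09, -0.0]
force: [0.3, 0.2, -3.0]
opening: 0.0379
grasp_force: 51.9
```

>>> step_arm(plan=[{"x": 0,"y": 0,"z": 0.01,"spin": 0,"gripper": -1},{"x": 0,"y": 0,"z": 0.01,"spin": 0,"gripper": -1}])

```text
clock: 16.1
ee_pos: [0.5923, -0.034, 0.0304]
tcp_rot: [3.14, -0.09, 0.001]
force: [-0.2, 0.4, -3.0]
opening: 0.0381
grasp_force: 52.3
```

```bash
python3 -c "
from h import *
plan([]);print(env.read_state()['force'])"
```

```text
now [ 0.5923 -0.034   0.0304] -3.28 t 16.1 open 0.0381
[-0.17574323  0.36495846 -2.99118771]
```

>>> step_arm(plan=[{"x": 0,"y": 0,"z": 0.005,"spin": 0,"gripper": -1},{"x": 0,"y": 0,"z": 0.005,"spin": 0,"gripper": -1}])

```text
clock: 16.35
ee_pos: [0.5923, -0.034, 0.0303]
tcp_rot: [3.14, -0.09, 0.001]
force: [-2.7, 0.0, 4.8]
opening: 0.0381
grasp_force: 53.1
```

>>> step_arm(plan=[{"x": 0,"y": 0,"z": 0.005,"spin": 0,"gripper": -1},{"x": 0,"y": 0,"z": 0.005,"spin": 0,"gripper": -1}])

```text
clock: 16.6
ee_pos: [0.5923, -0.0339, 0.0303]
tcp_rot: [3.139, -0.09, 0.001]
force: [-4.4, 0.3, 12.2]
opening: 0.0383
grasp_force: 53.8
```

>>> step_arm(plan=[{"x": 0,"y": 0,"z": -0.005,"spin": 0,"gripper": 0.3},{"x": 0,"y": 0,"z": -0.005,"spin": 0,"gripper": 0.3},{"x": 0,"y": 0,"z": -0.005,"spin": 0,"gripper": 0.3},{"x": 0,"y": 0,"z": -0.005,"spin": 0,"gripper": 0.3}])

```text
clock: 17.1
ee_pos: [0.592, -0.034, 0.0291]
tcp_rot: [3.14, -0.09, -0.0]
force: [0.1, -0.8, -0.8]
opening: 0.0554
grasp_force: 0.0
```

>>> step_arm(plan=[{"x": 0,"y": 0,"z": -0.15,"spin": 0,"gripper": 0.3},{"x": 0,"y": 0,"z": -0.35,"spin": 0,"gripper": 0.3},{"x": 0,"y": 0,"z": -0.7,"spin": 0,"gripper": 0.3},{"x": 0,"y": 0,"z": -0.9,"spin": 0,"gripper": 1},{"x": 0,"y": 0,"z": -0.9,"spin": 0,"gripper": 1}])

```text
clock: 17.73
ee_pos: [0.5951, -0.0337, 0.2141]
tcp_rot: [3.14, -0.09, 0.015]
force: [1.2, 0.1, 0.5]
opening: 0.0848
grasp_force: 0.0
```

Run:
```python
from h import *
im,c=shot("wrist"); cv2.imwrite("pics/wq2.png",im[:,:,::-1])
plan([(.50,-.17,.2,2),(.43,-.296,.2,8.5)])
H=hsv(im); h,s,v=H[...,0],H[...,1],H[...,2]
for n,m,z in [("grey",(s<60)&(v>60)&(v<165),.039),("orange",(h>6)&(h<18)&(s>170)&(v>130),.08),("wood",(h>8)&(h<22)&(s>90)&(v>80),.04),("blue",(abs(h-108)<14)&(s>110)&(v>40),.03)]:
    for k in blobs(m,100):
        q=rect(k,z,c)
        if 20<q[2]<180: print(n,cv2.boundingRect(k),q)
```

```text
now [ 0.5932 -0.0339  0.2112] -3.29 t 17.77 open 0.0853
-> (0.5, -0.17, 0.2, 2) x -0.426 y 0.706 z 0.056 spin -0.118  (165 mm, rows>=3)
-> (0.43, -0.296, 0.2, 8.5) x -0.372 y 0.617 z 0.000 spin -0.144  (144 mm, rows>=3)
grey (598, 313, 42, 25) [ 375.8 -430.3   77.2   11.9   61.9]
grey (191, 248, 44, 50) [492.1 110.8  86.1  19.4 -36.9]
grey (372, 150, 40, 75) [ 585.5 -114.4   87.7   40.2   -3.3]
grey (304, 149, 36, 75) [591.1 -34.3  87.4  39.9  -3.2]
grey (158, 149, 45, 74) [600.8 127.   86.5  44.3  -3.1]
grey (536, 5, 44, 65) [ 731.1 -282.4   59.4   42.3   12.1]
grey (582, 0, 40, 57) [ 735.3 -324.9   55.8   33.7   23.8]
grey (131, 0, 15, 38) [774.2 137.   33.4   6.9   7. ]
orange (544, 302, 24, 22) [ 440.4 -300.9   35.4   17.8   45.7]
wood (531, 293, 38, 32) [ 414.1 -330.4   62.5   23.6   49.4]
wood (521, 185, 21, 102) [ 513.7 -285.5  135.6   24.1    8.4]
wood (43, 43, 33, 11) [752.6 226.4  34.4   7.3 -81.2]
wood (567, 2, 36, 62) [ 734.3 -308.7   54.4   34.2   13.4]
wood (0, 0, 115, 55) [782.2 228.7 129.6  45.7 -82.6]
blue (287, 133, 139, 99) [590.5 -73.4 157.5 118.4  86.8]
blue (147, 133, 77, 98) [602.2 124.  117.5  79.4  -3.1]
```

View pics/wq2.png

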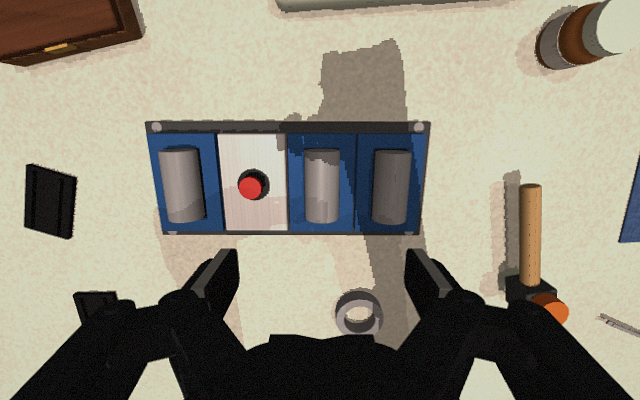

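All three rollers lie in their nests at (181,185), (322,185) and (391,186), and the pin at (250,187) is still up. Now for the mallet.

>>> step_arm(plan=[{"x": -0.43,"y": 0.7,"z": 0.05,"spin": -0.12,"gripper": 1},{"x": -0.43,"y": 0.7,"z": 0.05,"spin": -0.12,"gripper": 1},{"x": -0.43,"y": 0.7,"z": 0.05,"spin": -0.12,"gripper": 1},{"x": -0.43,"y": 0.7,"z": 0.05,"spin": -0.12,"gripper": 1}])

```text
clock: 18.27
ee_pos: [0.4945, -0.1724, 0.1971]
tcp_rot: [3.141, 0.047, -0.008]
force: [0.3, 0.8, 0.1]
opening: 0.0853
grasp_force: 0.0
```

>>> step_arm(plan=[{"x": -0.37,"y": 0.61,"z": 0,"spin": -0.14,"gripper": 1},{"x": -0.37,"y": 0.61,"z": 0,"spin": -0.14,"gripper": 1},{"x": -0.37,"y": 0.61,"z": 0,"spin": -0.14,"gripper": 1},{"x": -0.37,"y": 0.61,"z": 0,"spin": -0.14,"gripper": 1},{"x": -0.37,"y": 0.61,"z": 0,"spin": -0.14,"gripper": 1}])

```text
clock: 18.9
ee_pos: [0.4302, -0.2909, 0.1989]
tcp_rot: [-3.131, -0.237, -0.0]
force: [-0.6, -0.1, 0.1]
opening: 0.0854
grasp_force: 0.0
```

Run:
```python
from h import *
im,c=shot("wrist"); cv2.imwrite("pics/wm1.png",im[:,:,::-1])
H=hsv(im); h,s,v=H[...,0],H[...,1],H[...,2]
for n,m,z in [("orange",(h>6)&(h<14)&(s>180)&(v>130),.08),("wood",(h>8)&(h<22)&(s>90)&(v>80),.04)]:
    for k in blobs(m,100):
        q=rect(k,z,c)
        if 20<q[2]<180: print(n,cv2.boundingRect(k),q,cv2.minEnclosingCircle(k))
plan([(.434,-.296,.035,8.5)])
```

```text
orange (313, 176, 30, 16) [ 443.  -295.4   26.3   14.6  -69.6] ((327.5, 184.0), 14.637381553649902)
wood (307, 174, 40, 39) [ 421.9 -298.1   42.9   42.9   18.4] ((326.49298095703125, 192.8398895263672), 19.932052612304688)
wood (316, 28, 23, 140) [ 517.  -283.7  132.4   21.6    8. ] ((326.0, 97.5), 69.6151123046875)
now [ 0.4302 -0.291   0.199 ] 8.66 t 18.95 open 0.0855
-> (0.434, -0.296, 0.035, 8.5) x 0.015 y 0.028 z 0.820 spin 0.004  (164 mm, rows>=3)
```

View pics/wm1.png

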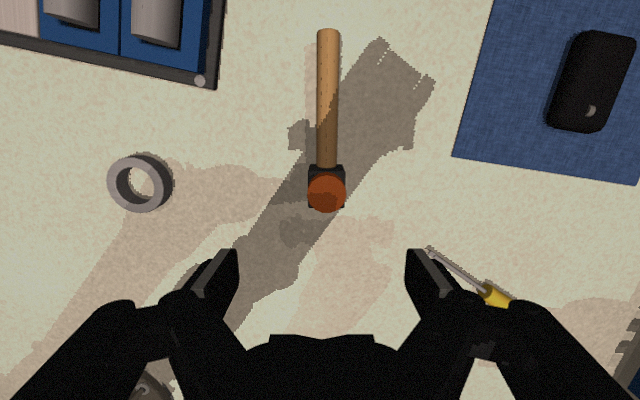

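The mallet's orange face is at (326,194), with the handle straight ahead at (316–338, 28–168). The head is about 5 mm to the right of the fingers' centre line.

Run:
```python
from h import *
c=imaging.camera_info("wrist"); print(ray([[326.5,193.3]],.08,c))
plan([(.4325,-.2955,.1,8.2),(.4325,-.2955,.035,8.2)])
```

```text
[[ 0.43332628 -0.29603045  0.08      ]]
now [ 0.4302 -0.291   0.199 ] 8.66 t 18.95 open 0.0855
-> (0.4325, -0.2955, 0.1, 8.2) x 0.008 y 0.024 z 0.495 spin 0.010  (99 mm, rows>=2)
-> (0.4325, -0.2955, 0.035, 8.2) x 0.000 y 0.000 z 0.325 spin 0.000  (65 mm, rows>=2)
```

>>> step_arm(plan=[{"x": 0.013,"y": 0.024,"z": 0.3,"spin": 0.01,"gripper": 1},{"x": 0.013,"y": 0.024,"z": 0.5,"spin": 0.01,"gripper": 1},{"x": 0.013,"y": 0.024,"z": 0.65,"spin": 0.01,"gripper": 1},{"x": 0.013,"y": 0.024,"z": 0.82,"spin": 0.01,"gripper": 1},{"x": 0.013,"y": 0.024,"z": 0.82,"spin": 0.01,"gripper": 1}], force=60)

```text
clock: 19.58
ee_pos: [0.4311, -0.2949, 0.0332]
tcp_rot: [-3.13, -0.223, 0.006]
force: [0.4, 1.2, 0.0]
opening: 0.0853
grasp_force: 0.0
```

>>> step_arm(plan=[{"x": 0,"y": 0,"z": 0,"spin": 0,"gripper": 1},{"x": 0,"y": 0,"z": 0,"spin": 0,"gripper": 1}])

```text
clock: 19.82
ee_pos: [0.4334, -0.2982, 0.0369]
tcp_rot: [3.132, 0.219, 0.004]
force: [0.4, 0.3, -1.2]
opening: 0.0852
grasp_force: 0.0
```

>>> step_arm(plan=[{"x": 0,"y": -0.01,"z": 0,"spin": 0,"gripper": 1},{"x": 0,"y": -0.01,"z": 0,"spin": 0,"gripper": -1},{"x": 0,"y": -0.01,"z": 0,"spin": 0,"gripper": -1},{"x": 0,"y": -0.01,"z": 0,"spin": 0,"gripper": -1},{"x": 0,"y": -0.01,"z": 0,"spin": 0,"gripper": -1}], force=60)

```text
clock: 20.45
ee_pos: [0.4318, -0.2958, 0.0355]
tcp_rot: [3.134, 0.218, 0.0]
force: [-1.0, 0.0, 3.2]
opening: 0.0371
grasp_force: 60.7
```

>>> step_arm(plan=[{"x": 0,"y": 0,"z": 0,"spin": 0,"gripper": -1},{"x": 0,"y": 0,"z": -0.1,"spin": 0,"gripper": -1},{"x": 0,"y": 0,"z": -0.3,"spin": 0,"gripper": -1},{"x": 0,"y": 0,"z": -0.5,"spin": 0,"gripper": -1},{"x": 0,"y": 0,"z": -0.5,"spin": 0,"gripper": -1}])

```text
clock: 21.08
ee_pos: [0.4334, -0.297, 0.1375]
tcp_rot: [3.13, 0.218, 0.007]
force: [-0.1, -0.6, -3.5]
opening: 0.0373
grasp_force: 61.1
```

Run:
```python
from h import *
im,c=shot("wrist"); cv2.imwrite("pics/wm2.png",im[:,:,::-1]); np.save("wm2.npy",c,allow_pickle=True)
p,a,_=pose()
print(proj([p,p+[0,0,.045]],c))
H=hsv(im); h,s,v=H[...,0],H[...,1],H[...,2]
for n,m,z in [("orange",(h>6)&(h<14)&(s>180)&(v>60),p[2]+.0445),("wood",(h>8)&(h<22)&(s>90)&(v>60),p[2]+.0045)]:
    for k in blobs(m,100):
        q=rect(k,z,c)
        if 20<q[2]<180: print(n,cv2.boundingRect(k),q)
plan([(.47,-.17,.17,4),(.52,-.03,.18,0),(.598,.046,.15,-3.3)])
```

```text
[[318.07393157 253.51104614]
 [317.33151044 303.64114324]]
orange (276, 242, 92, 97) [ 436.5 -296.4   44.6   38.    21.6]
wood (524, 323, 53, 46) [ 392.  -446.8   52.4    8.2   61.8]
wood (276, 241, 92, 98) [ 409.8 -302.3   62.8   53.    -5.9]
wood (295, 0, 51, 227) [ 501.5 -287.7  103.9   22.1    8.2]
now [ 0.4318 -0.2961  0.1355] 7.96 t 21.12 open 0.0373
-> (0.47, -0.17, 0.17, 4) x 0.277 y -0.598 z -0.173 spin 0.088  (136 mm, rows>=3)
-> (0.52, -0.03, 0.18, 0) x 0.298 y -0.681 z -0.050 spin 0.089  (149 mm, rows>=3)
-> (0.598, 0.046, 0.15, -3.3) x 0.390 y -0.380 z 0.150 spin 0.073  (113 mm, rows>=2)
```

View pics/wm2.png

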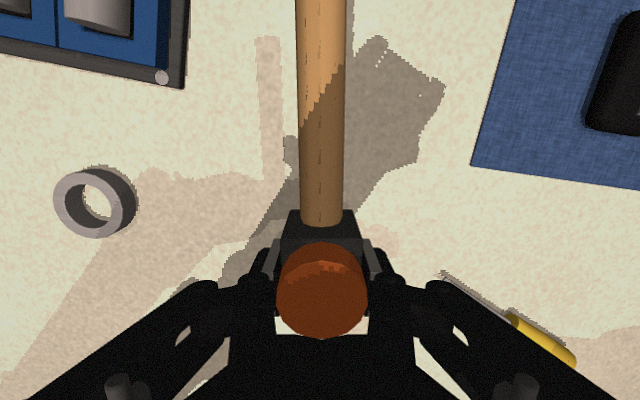

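The head is gripped squarely, with the orange face at (322,294) and the handle level and pointing straight ahead. I'll keep the heading at 8° so the handle passes between the boxes behind the rail.

```bash
python3 -c "
from h import *
plan([(.47,-.16,.17,8),(.53,-.03,.17,8),(.596,.047,.13,8)])"
```

```text
now [ 0.4318 -0.2961  0.1355] 7.96 t 21.12 open 0.0373
-> (0.47, -0.16, 0.17, 8) x 0.284 y -0.648 z -0.173 spin -0.001  (146 mm, rows>=3)
-> (0.53, -0.03, 0.17, 8) x 0.388 y -0.602 z 0.000 spin 0.000  (143 mm, rows>=3)
-> (0.596, 0.047, 0.13, 8) x 0.380 y -0.335 z 0.200 spin 0.000  (109 mm, rows>=2)
```

>>> step_arm(plan=[{"x": 0.1,"y": -0.2,"z": -0.17,"spin": 0,"gripper": -1},{"x": 0.28,"y": -0.4,"z": -0.17,"spin": 0,"gripper": -1},{"x": 0.28,"y": -0.65,"z": -0.17,"spin": 0,"gripper": -1},{"x": 0.28,"y": -0.65,"z": -0.17,"spin": 0,"gripper": -1},{"x": 0.28,"y": -0.65,"z": -0.17,"spin": 0,"gripper": -1}])

```text
clock: 21.75
ee_pos: [0.4677, -0.1596, 0.1674]
tcp_rot: [-3.133, -0.218, 0.005]
force: [-0.6, -0.9, -2.6]
opening: 0.0374
grasp_force: 61.5
```

>>> step_arm(plan=[{"x": 0.13,"y": -0.2,"z": 0,"spin": 0,"gripper": -1},{"x": 0.26,"y": -0.4,"z": 0,"spin": 0,"gripper": -1},{"x": 0.39,"y": -0.6,"z": 0,"spin": 0,"gripper": -1},{"x": 0.39,"y": -0.6,"z": 0,"spin": 0,"gripper": -1},{"x": 0.39,"y": -0.6,"z": 0,"spin": 0,"gripper": -1}])

```text
clock: 22.38
ee_pos: [0.5291, -0.0317, 0.1682]
tcp_rot: [3.133, 0.215, -0.004]
force: [-0.3, -0.6, -3.2]
opening: 0.0369
grasp_force: 61.6
```

>>> step_arm(plan=[{"x": 0.19,"y": -0.17,"z": 0,"spin": 0,"gripper": -1},{"x": 0.38,"y": -0.33,"z": 0.1,"spin": 0,"gripper": -1},{"x": 0.38,"y": -0.33,"z": 0.2,"spin": 0,"gripper": -1},{"x": 0.38,"y": -0.33,"z": 0.2,"spin": 0,"gripper": -1},{"x": 0.38,"y": -0.33,"z": 0.2,"spin": 0,"gripper": -1}])

```text
clock: 23.0
ee_pos: [0.5959, 0.0437, 0.1295]
tcp_rot: [3.133, 0.213, -0.0]
force: [-0.8, 0.4, -3.2]
opening: 0.0369
grasp_force: 61.6
```

Run:
```python
from h import *
im,c=shot("scene"); cv2.imwrite("pics/sc2.png",cv2.resize(im[120:320,180:440,::-1],None,fx=2.5,fy=2.5,interpolation=cv2.INTER_CUBIC))
im,w=shot("wrist"); cv2.imwrite("pics/wm3.png",im[:,:,::-1])
p,a,s=pose(); r=np.radians(a); u=np.array([np.cos(r),np.sin(r),0])
print("scene px of pin top and head bottom", proj([[.5975,.046,.05],p-[0,0,.0355]+.002*u],c), s["force"])
plan([(.596,.047,.09,8)])
```

```text
scene px of pin top and head bottom [[315.77578439 214.0961839 ]
 [315.73498726 203.67735018]] [-0.07740526 -0.12891799 -3.03736901]
now [0.5964 0.0446 0.1303] 7.82 t 23.1 open 0.0371
-> (0.596, 0.047, 0.09, 8) x -0.000 y -0.012 z 0.202 spin -0.004  (40 mm, rows>=1)
```

View pics/sc2.png

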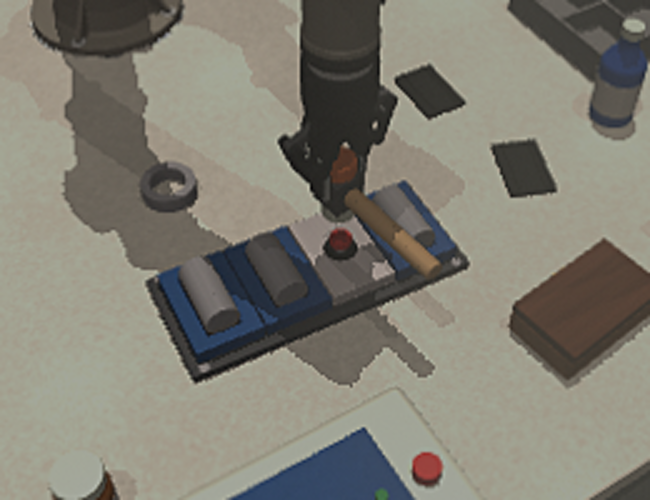

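The scene view shows the mallet head directly above the pin, at about (340,215) over (340,240), with the handle clear of the rollers and boxes. Now I press down in small steps.

>>> step_arm(plan=[{"x": 0,"y": -0.008,"z": 0.1,"spin": 0,"gripper": -1},{"x": 0,"y": -0.008,"z": 0.2,"spin": 0,"gripper": -1},{"x": 0,"y": -0.008,"z": 0.2,"spin": 0,"gripper": -1},{"x": 0,"y": -0.008,"z": 0.2,"spin": 0,"gripper": -1}], force=80)

```text
clock: 23.6
ee_pos: [0.5957, 0.0479, 0.089]
tcp_rot: [-3.134, -0.219, 0.0]
force: [0.7, 0.0, -2.9]
opening: 0.037
grasp_force: 82.7
```

>>> step_arm(plan=[{"x": 0,"y": 0,"z": 0.02,"spin": 0,"gripper": -1},{"x": 0,"y": 0,"z": 0.04,"spin": 0,"gripper": -1},{"x": 0,"y": 0,"z": 0.05,"spin": 0,"gripper": -1},{"x": 0,"y": 0,"z": 0.05,"spin": 0,"gripper": -1}])

```text
clock: 24.1
ee_pos: [0.5964, 0.0479, 0.0799]
tcp_rot: [3.134, 0.218, 0.003]
force: [-0.1, 0.5, 2.4]
opening: 0.0365
grasp_force: 83.5
```

>>> step_arm(plan=[{"x": 0,"y": 0,"z": 0.01,"spin": 0,"gripper": -1},{"x": 0,"y": 0,"z": 0.02,"spin": 0,"gripper": -1},{"x": 0,"y": 0,"z": 0.03,"spin": 0,"gripper": -1},{"x": 0,"y": 0,"z": 0.03,"spin": 0,"gripper": -1}])

```text
clock: 24.6
ee_pos: [0.5963, 0.0479, 0.0733]
tcp_rot: [-3.134, -0.218, -0.002]
force: [2.5, -0.3, 1.1]
opening: 0.0369
grasp_force: 83.5
```

>>> step_arm(plan=[{"x": 0,"y": 0,"z": 0.01,"spin": 0,"gripper": -1},{"x": 0,"y": 0,"z": 0.01,"spin": 0,"gripper": -1},{"x": 0,"y": 0,"z": 0.01,"spin": 0,"gripper": -1}])

```text
clock: 24.98
ee_pos: [0.5963, 0.0479, 0.0716]
tcp_rot: [-3.134, -0.218, -0.002]
force: [2.3, 1.6, 4.3]
opening: 0.037
grasp_force: 83.9
```

>>> step_arm(plan=[{"x": 0,"y": 0,"z": 0.01,"spin": 0,"gripper": -1},{"x": 0,"y": 0,"z": 0.01,"spin": 0,"gripper": -1},{"x": 0,"y": 0,"z": 0.01,"spin": 0,"gripper": -1}])

```text
clock: 25.35
ee_pos: [0.5965, 0.048, 0.0715]
tcp_rot: [3.133, 0.218, 0.003]
force: [-0.6, 0.6, 15.9]
opening: 0.0368
grasp_force: 85.3
```

The force rose sharply at z 0.0715, which is exactly the fully-down height. I'll lift and take the mallet back.

>>> step_arm(plan=[{"x": 0,"y": 0,"z": -0.1,"spin": 0,"gripper": -1},{"x": 0,"y": 0,"z": -0.3,"spin": 0,"gripper": -1},{"x": 0,"y": 0,"z": -0.5,"spin": 0,"gripper": -1},{"x": 0,"y": 0,"z": -0.5,"spin": 0,"gripper": -1}])

```text
clock: 25.85
ee_pos: [0.5966, 0.048, 0.1717]
tcp_rot: [3.134, 0.218, 0.006]
force: [-0.4, -0.0, -4.1]
opening: 0.0367
grasp_force: 83.0
```

>>> step_arm(plan=[{"x": -0.2,"y": 0.2,"z": 0,"spin": 0,"gripper": -1},{"x": -0.38,"y": 0.34,"z": 0,"spin": 0,"gripper": -1},{"x": -0.38,"y": 0.34,"z": 0,"spin": 0,"gripper": -1},{"x": -0.38,"y": 0.34,"z": 0,"spin": 0,"gripper": -1}])

```text
clock: 26.35
ee_pos: [0.5285, -0.0298, 0.1678]
tcp_rot: [-3.133, -0.218, 0.005]
force: [0.4, 0.1, -2.7]
opening: 0.0365
grasp_force: 82.8
```

>>> step_arm(plan=[{"x": -0.13,"y": 0.2,"z": 0,"spin": 0,"gripper": -1},{"x": -0.26,"y": 0.4,"z": 0,"spin": 0,"gripper": -1},{"x": -0.39,"y": 0.6,"z": 0,"spin": 0,"gripper": -1},{"x": -0.39,"y": 0.6,"z": 0,"spin": 0,"gripper": -1},{"x": -0.39,"y": 0.6,"z": 0,"spin": 0,"gripper": -1}])

```text
clock: 26.98
ee_pos: [0.4698, -0.1582, 0.1688]
tcp_rot: [-3.132, -0.221, 0.0]
force: [0.9, 0.7, -3.6]
opening: 0.0368
grasp_force: 82.8
```

Run:
```python
from h import *
im,c=shot("top"); H=hsv(im); h,s,v=H[...,0],H[...,1],H[...,2]
b=np.zeros(h.shape,bool); b[160:220,310:350]=1
for k in blobs(((h<6)|(h>174))&(s>150)&b,20): print("red z.05",rect(k,.05,c)," z.036",rect(k,.036,c))
plan([(.432,-.296,.1,8),(.432,-.296,.04,8)])
```

```text
red z.05 [ 5.957e+02  4.940e+01  2.470e+01  2.430e+01 -1.000e-01]  z.036 [ 5.983e+02  4.890e+01  2.500e+01  2.460e+01 -1.000e-01]
now [ 0.4701 -0.1578  0.169 ] 8.14 t 27.02 open 0.0369
-> (0.432, -0.296, 0.1, 8) x -0.286 y 0.657 z 0.345 spin 0.003  (159 mm, rows>=3)
-> (0.432, -0.296, 0.04, 8) x 0.000 y 0.000 z 0.300 spin 0.000  (60 mm, rows>=1)
```

>>> step_arm(plan=[{"x": -0.1,"y": 0.25,"z": 0,"spin": 0,"gripper": -1},{"x": -0.2,"y": 0.45,"z": 0,"spin": 0,"gripper": -1},{"x": -0.29,"y": 0.66,"z": 0.2,"spin": 0,"gripper": -1},{"x": -0.29,"y": 0.66,"z": 0.35,"spin": 0,"gripper": -1},{"x": -0.29,"y": 0.66,"z": 0.35,"spin": 0,"gripper": -1}])

```text
clock: 27.65
ee_pos: [0.4292, -0.2959, 0.0969]
tcp_rot: [-3.129, -0.222, 0.007]
force: [0.4, 1.5, -3.0]
opening: 0.0363
grasp_force: 82.6
```

>>> step_arm(plan=[{"x": 0,"y": 0,"z": 0.1,"spin": 0,"gripper": -1},{"x": 0,"y": 0,"z": 0.2,"spin": 0,"gripper": -1},{"x": 0,"y": 0,"z": 0.27,"spin": 0,"gripper": -1},{"x": 0,"y": 0,"z": 0.27,"spin": 0,"gripper": -1},{"x": 0,"y": 0,"z": 0.27,"spin": 0,"gripper": -1}])

```text
clock: 28.28
ee_pos: [0.4312, -0.2986, 0.0463]
tcp_rot: [3.133, 0.219, 0.002]
force: [0.4, 0.1, -3.4]
opening: 0.0367
grasp_force: 82.8
```

>>> step_arm(plan=[{"x": 0,"y": 0,"z": 0,"spin": 0,"gripper": -1}])

```text
clock: 28.4
ee_pos: [0.4308, -0.2989, 0.0462]
tcp_rot: [3.133, 0.218, 0.002]
force: [-0.3, 0.1, -3.4]
opening: 0.037
grasp_force: 82.8
```

Contact is expected at z ≈ 0.0355.

>>> step_arm(plan=[{"x": 0,"y": 0,"z": 0.02,"spin": 0,"gripper": -1},{"x": 0,"y": 0,"z": 0.04,"spin": 0,"gripper": -1},{"x": 0,"y": 0,"z": 0.05,"spin": 0,"gripper": -1},{"x": 0,"y": 0,"z": 0.05,"spin": 0,"gripper": -1}])

```text
clock: 28.9
ee_pos: [0.4298, -0.2984, 0.0357]
tcp_rot: [-3.134, -0.218, 0.001]
force: [-2.8, 0.7, 4.5]
opening: 0.037
grasp_force: 83.4
```

>>> step_arm(plan=[{"x": 0,"y": 0,"z": 0.005,"spin": 0,"gripper": -1},{"x": 0,"y": 0,"z": 0.005,"spin": 0,"gripper": -1}])

```text
clock: 29.15
ee_pos: [0.4298, -0.2984, 0.0356]
tcp_rot: [-3.134, -0.218, 0.002]
force: [-4.7, 2.7, 11.8]
opening: 0.0368
grasp_force: 84.7
```

On the table. Now I release, opening fully so both pads clear the head, and rise.

>>> step_arm(plan=[{"x": 0,"y": 0,"z": -0.005,"spin": 0,"gripper": -0.05},{"x": 0,"y": 0,"z": -0.005,"spin": 0,"gripper": 0.3},{"x": 0,"y": 0,"z": -0.005,"spin": 0,"gripper": 1},{"x": 0,"y": 0,"z": -0.005,"spin": 0,"gripper": 1},{"x": 0,"y": 0,"z": -0.005,"spin": 0,"gripper": 1}])

```text
clock: 29.78
ee_pos: [0.4301, -0.2985, 0.0352]
tcp_rot: [3.134, 0.218, 0.0]
force: [-0.3, -0.1, -0.2]
opening: 0.0851
grasp_force: 0.0
```

>>> step_arm(plan=[{"x": 0,"y": 0,"z": -0.1,"spin": 0,"gripper": 1},{"x": 0,"y": 0,"z": -0.3,"spin": 0,"gripper": 1},{"x": 0,"y": 0,"z": -0.6,"spin": 0,"gripper": 1},{"x": 0,"y": 0,"z": -0.85,"spin": 0,"gripper": 1},{"x": 0,"y": 0,"z": -0.85,"spin": 0,"gripper": 1}])

```text
clock: 30.4
ee_pos: [0.4328, -0.3001, 0.2099]
tcp_rot: [3.128, 0.218, 0.012]
force: [0.7, -0.1, -0.2]
opening: 0.0855
grasp_force: 0.0
```

Run:
```python
from h import *
im,c=shot("scene"); H=hsv(im); h,s,v=H[...,0],H[...,1],H[...,2]
cv2.imwrite("pics/fin.png",cv2.resize(im[120:330,130:460,::-1],None,fx=2.4,fy=2.4,interpolation=cv2.INTER_CUBIC))
im,c=shot("wrist"); H=hsv(im); h,s,v=H[...,0],H[...,1],H[...,2]
for n,m,z in [("orange",(h>6)&(h<14)&(s>180)&(v>100),.08),("wood",(h>8)&(h<22)&(s>90)&(v>80),.04)]:
    for k in blobs(m,100):
        q=rect(k,z,c)
        if 20<q[2]<180: print(n,cv2.boundingRect(k),q)
im,c=shot("top"); H=hsv(im); h,s,v=H[...,0],H[...,1],H[...,2]
b=np.zeros(h.shape,bool); b[150:275,280:410]=1
for k in blobs((s<60)&(v>70)&(v<165)&b,100): print("grey",rect(k,.039,c))
plan([])
```

```text
orange (302, 176, 37, 36) [ 431.3 -298.5   35.7   35.5  -76. ]
wood (301, 173, 38, 39) [ 420.6 -300.2   43.1   42.3   35.8]
wood (309, 34, 22, 135) [ 514.9 -286.5  132.    21.6    7.7]
grey [396.  -71.7  68.9  67.8  -9.1]
grey [ 592.  -113.2   82.5   36.7   -4.6]
grey [597.9 -33.8  82.1  37.   -3.6]
grey [606.7 129.2  80.7  37.2  -3.2]
now [ 0.4293 -0.2981  0.2043] 7.97 t 30.55 open 0.0857
```

View pics/fin.png

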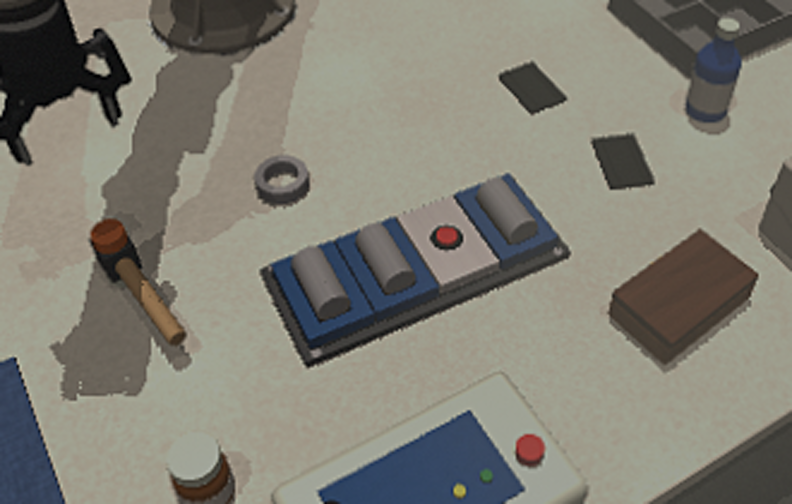

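The final view shows all three rollers lying in their nests, the pin flush-low at (447,237), the mallet standing upright at (108,240), and the bystanders in place.

```bash
python3 -c "
from rig import workorder
print(workorder.close_job())"
```

```text
the job is handed in; nothing more can be done
None
```

I handed the job in at about 30.6 s of the 72 s allowed: both rollers lie home in their nests, the mallet head drove the lock pin fully down, and the mallet is back upright on the table, though the hand-in returned no verdict.

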